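# Lock the pulley on its spindle with a retaining ring

## Robot

A 6-joint arm with a two-finger parallel gripper is mounted at the origin on the work surface. World frame = base frame: x ahead of the robot, y to its left, z up, the work surface at z = 0. Lengths are in mm, angles in rad, forces in N, time in s.
With the tool pointing down it reaches from about 300 to 850 mm from the base axis. Payload 4.2 kg.
Tool frame: the origin (TCP) lies midway between the tips of the shut fingers; the grasp point (between the pads) lies 19 mm behind it; z points along the fingers, y is the line along which they close (so a half turn about z gives the same grasp; the last joint's range is limited). The gripper opens to 91 mm and grips with 3 to 60 N. Pads are 32 mm wide; open, the fingers measure 118 mm over their backs; the gripper's body (76 mm by 178 mm) begins 60 mm behind the grasp point.
Start: joints at [1.281, 0.32, 1.565, -0, 1.257, -0.02], TCP at [153.263, 554.218, 174.576] pointing down, gripper open.
Joint ranges: [-3.11, 3.11], [-0.84, 2.01], [0.21, 2.61], [-1.34, 4.49], [0.05, 2.63], [-2.56, 2.56]. Speed limits (rad/s): [2.57, 2.57, 3.14, 3.14, 3.14, 3.14].

## Interface

Orientations are given as a rotation vector (axis times angle).
In Python, from cell import get_obs, vision, workorder, finder gives the robot as it stands.
- The arm moves only by the tool step_arm, never from a script. Its argument "plan" is a list of rows, each an object of numbers: "dx", "dy", "dz": the shift along the world's x, y, z in m; "rx", "ry", "rz": the turn, a rotation vector about the world's x, y, z in rad. A call has 1 to 20 rows; each row shifts and turns the commanded pose from where the row before left it; what a row does not reach is not made up. A row lasts 1/12 s, in which the tool goes at most 41.7 mm and 7.16 degrees, less where a joint would pass 70% of its speed; a pose out of reach is approached as far as the arm can. A call with a gripper value outside its range is refused whole. "jaw" is the closure, from 0 (fully open) to 1 (shut), set as the call begins (left out, the last holds). The fingers move at their own pace and stop on an object; the grip force is fixed at half the most. Time passes only in rows, so rows that do not move let the fingers close. It gives the time, the measured TCP pose, the force, the opening and the grip force at its end, in the units of the state.
- get_obs(): the state, without advancing time (a new reading comes with each control period).
- vision.capture(name): name is "scene" or "top" or "wrist"; returns the picture (420x560x3 uint8, red, green, blue); there is no depth.
- vision.camera_params(name): a dict with "K" (3x3 intrinsics, pixels), "cam_to_world" (4x4, takes a point from camera to world coordinates). Camera axes: x right, y down, z forward; pixel columns grow to the right and rows downward; lengths in mm; the calibration is good to about 2 mm. A picture is of the moment at which its call begins: read the wrist's pose just before it. camera_params takes no time and is no camera call; for the wrist camera it gives the pose at the moment of the call.
- workorder.finish_job(): hands the job in; it is judged then, once.
Trained networks look in the newest picture that a camera, given by its name, has taken for a name from the list of things; names that differ only in an ending like _2 or _b are one class to them, and where a whole thing is asked for, a point or a joint stands for the part that bears it (a point fixed in the world has none). Each returns a list of dicts, best first, with "confidence" (0 to 1); they miss things now and then, are a little off and sometimes report something else, mostly with a low value. They report only what shows in the picture. A call takes as long as a camera call. They do not tell look-alikes from the thing itself.
- finder.masks_of(camera, name): "mask" (420x560 bool, what is visible of it) and "bbox" ([left, top, width, height] in pixels, round what is visible of it).
The state is a dict: "time": time; "joints": joint angles; "joint_vel": joint speeds; "joint_efforts": joint torques, N m; "position": TCP position; "tool_rot": TCP orientation; "ft_force": force on the tool from outside, world axes, zero at the start; "wrist_torque": the same for the moment, N m; "width": opening from 0.0 (shut) to 1.0 (fully open); "finger_force": force on a finger pad.
Only numpy, scipy, OpenCV 4.12 (cv2) and the standard library are available. Lean on these libraries where they do the work, as an engineer would, in place of code of your own. Each camera call takes 0.05 s, during which the arm holds its last target. There are 200 camera calls.

## Task

Press the red pulley fully down on its spindle so that the groove is uncovered. Then take the orange-handled spreading pliers, put their two pins into the eyes of the steel retaining ring waiting on the step of the spindle, spread it, bring it down flat onto the pulley and let it contract fully into the groove. Hang the pliers back upright in the slot of their wooden block; do not touch the ring with the gripper itself, and leave the other things on the bench where they are.

Things in the scene. Friction and masses are not known exactly. Their poses are not given: they have to be found in the camera images.
- spindle: Fixed blue base plate 150 x 150 x 20 mm with an upright stepped spindle; place varies. Origin: centre of the plate's underside on the bench; z up along the spindle. Spindle 67 mm in diameter up to a square step 85 mm above the bench, then a 62 mm neck up to 94 mm. The groove (62 mm in diameter) is open from 60 to 67.5 mm above the bench once the pulley is home.
- groove (a point): Point on the spindle axis at the lower edge of the groove, 60 mm above the bench: where the underside of the seated ring lies.
- pulley (a joint): Height (m) of the red pulley above home, 0 = fully down, starts 0.009 to 0.016. It sits with a sliding fit on the spindle: it stays where left, and moves down under 5 to 10 N pressed anywhere on its upper face, against a firm stop at 0.
- ring: Loose steel retaining ring, 6 mm thick, about 90 mm across, 100 g, lying flat round the neck, its underside on the step 85 mm above the bench. Origin: ring centre, underside; x points from the centre to the opening with the two eyes, z up. Two sprung arms meet at the back, 43 mm from the centre. Spreading turns this frame (the left arm's) by half of ring_arm.
- eye_left (a point): Centre of the upper face of the left eye: an 18 mm square lug with a 12 mm square hole right through, 46 mm from the ring centre along the ring's x and 10 mm along +y (ring closed).
- eye_right (a point): The same for the right eye, at -10 mm in the ring's y.
- ring_arm (a joint): How far the ring is spread: angle between its arms beyond closed (rad). 0 = fully contracted; it springs back, with about 3 N at each eye when closed and 6 N at 0.26 rad. Each eye moves about 44 mm outward per rad of it.
- pliers_grip (a point): Centre between the two upright orange handles, half-way up: handles 28 mm wide, 44 mm high, 8 mm thick, outer faces 66 mm apart at rest. Grasp across the outer faces from above, fingers closing along y of this frame. x: across the thin side, y: spreading direction, z: up. 0.28 kg. The frame belongs to the +y handle, so it shifts by half the squeeze.
- pin_a (a point): Lower end of the pin on the -y side: round, 5 mm in diameter, 5.5 mm long below a flat 14 x 7 mm shoulder (long in x) that rests on the eye's rim. At rest the two pins stand 16 mm apart (8 mm each side of the middle). Pin ends are 95.5 mm below pliers_grip.
- pin_b (a point): Lower end of the other pin, on the +y side.
- pliers_squeeze (a joint): How far the handles are squeezed together (m): 0 at rest, 0.034 at the firm stop (32 mm apart). Parallel action: the pins move apart by as much as the handles close; a spring returns them (8 N at rest, 12 N at the stop, plus the ring's force). Handles 62 mm apart: pins 20 mm apart like the closed ring's eyes. At the stop: pins 50 mm apart, which spreads the ring enough.
- rack: Fixed wooden block for the pliers, 100 x 100 mm foot, 60 mm high, with a 26 mm wide slot along its y, open at the top and both ends. The block's walls are each 35 mm thick in x and 80 mm long in y. Origin: centre of its underside; it changes place and yaw.
- rack_slot (a point): Centre of the slot's mouth, in the plane of the block's top, 60 mm above the bench. The pliers hang here with the ends of their cross bar on both walls, tips down, pliers_grip 50 mm above this point.
- bin: Bystander: fixed blue parts bin 130 x 110 x 60 mm with steel rollers in it; it may swap sides with the rack.
- bearing_c (a point): Bystander: loose steel bearing ring lying flat, 52 mm in diameter, 16 mm high; point at its centre, half-way up.
- oil: Bystander: yellow bottle with red cap, 52 mm diameter, 130 mm high; origin at its foot.
- wrench: Bystander: wrench lying on the bench.
- driver: Bystander: screwdriver lying on the bench.
- mug: Bystander: blue mug, 80 mm in diameter, 90 mm high; origin at its foot.
- jar: Bystander: white jar, 70 mm in diameter, 80 mm high; origin at its foot.
- ring_center (a point): Ring centre, half-way up its thickness. Closed, its four inner lobes touch a 63 mm circle; they clear the 67 mm spindle when each eye is 6 mm or more further out (10 to 12 mm is comfortable). When spread, friction on the pins carries the ring and its back may hang: go down until the pliers' shoulders press both eyes level and the ring lies on the pulley, then let go gradually.
- pliers_bar (a point): Middle of the underside of the steel cross bar (56 x 24 mm, long in x) by which the pliers hang: 50 mm below pliers_grip, 40 mm above the tips' shoulders, 45.5 mm above the pin ends. The mechanism's bars reach up to 26 mm below pliers_grip.
- pulley_face (a point): Point on the spindle axis in the plane of the pulley's flat upper face (60 mm above the bench when home, 180 mm in diameter; brass-coloured to 58 mm from the axis, red outside). A good place to press: 70 mm from the axis, away from the ring's eyes, with shut fingers. The ring finally lies on this face.
Not all that is in view belongs to the job. Of the things that look like the spindle, take the one that is farthest to the robot's right at the start.

How it is judged (in metres and radians):
On the way, in this order (a step that is already met when the one before it is completed fails the run):
1. the pulley is pressed fully home (value of joint pulley below 0.0015 m), for 0.2 s.
2. the pliers are lifted out of their block (z of pliers_grip in the frame of rack above 0.15 m), for 0.1 s.
3. the ring is spread by the pliers (value of joint ring_arm above 0.13 rad and contact force between pliers and ring above 1 N), for 0.1 s.
4. the ring has contracted in the groove (value of joint ring_arm below 0.05 rad and distance between ring and groove below 0.003 m and angle between ring's own z axis and vertical below 0.06 rad), for 0.2 s.
At the end, for the whole second after the job is handed in: The pulley is home (within 1.5 mm); the ring lies flat in the groove (centre within 3 mm, tilt under 0.06 rad) and fully contracted (under 0.05 rad), at rest; the pliers hang upright (within 0.1 rad) by their cross bar in the slot of the block, within 25 mm of its middle (all of step 4 and value of joint pulley below 0.0015 m and horizontal distance between pliers_grip and rack_slot below 0.025 m and z of pliers_grip in the frame of rack_slot between 0.045 and 0.053 m and angle between pliers_grip's own z axis and vertical below 0.1 rad and linear speed of ring below 0.02 m/s); the robot touches nothing.
It fails at once if the gripper touches the ring (contact force between the fingers and ring above 1.5 N).
It fails at once if a bystander is moved more than 30 mm (distance of any of bearing_c, oil, wrench, driver, mug, jar from where it was at the start of the episode above 0.03 m).
It also fails if it takes over 66 s, if anything falls off the work surface, if the arm or the gripper's body presses on something with over 40 N, if the wrist force passes 120 N, or if a joint passes its speed limit or range.

## Working session

There is one attempt and no reset: what is moved stays moved. The work goes in short steps, Python scripts to look and compute and a tool call to move; the robot and the scene stay as the last step left them, time stands still between calls to the robot, and variables do not carry over. Pictures are saved under pics/ and viewed, at most 10 in all, crops included, and the job is handed in when it is done.

Besides the shell and the picture viewer there is one more tool, called after "Request:" in YAML: its name, and indented under it one key for each argument. step_arm: Moves the arm, as the interface text tells. Its arguments: {"type":"object","properties":{"plan":{"type":"array","items":{"type":"object","properties":{"dx":{"type":"number"},"dy":{"type":"number"},"dz":{"type":"number"},"rx":{"type":"number"},"ry":{"type":"number"},"rz":{"type":"number"}}}},"jaw":{"type":"number"}},"required":["plan"]}

```bash
ls; mkdir -p pics
cat > h.py <<'E'
import numpy as np, cv2
from cell import get_obs, vision, workorder, finder
def ray(cp,u,v):
    K=np.array(cp["K"]);T=np.array(cp["cam_to_world"])
    d=T[:3,:3]@np.linalg.solve(K,[u,v,1.]);return T[:3,3],d
def at(cp,u,v,z):
    o,d=ray(cp,u,v);return o+d*(z-o[2])/d[2]
def proj(cp,P):
    K=np.array(cp["K"]);T=np.linalg.inv(np.array(cp["cam_to_world"]))
    p=K@(T[:3,:3]@np.array(P,float)+T[:3,3]);return p[:2]/p[2]
def save(n,im): cv2.imwrite(f"pics/{n}.png",im[:,:,::-1])
E
python3 - <<'E'
from h import *
a=vision.capture("top");b=vision.capture("scene")
save("top0",a);save("scene0",b)
cv2.imwrite("pics/both.png",cv2.resize(np.vstack([a,b])[:,:,::-1],(560,840)))
for c in("top","scene"):
    cp=vision.camera_params(c);print(c,np.round(cp["K"],1).tolist(),np.round(cp["cam_to_world"],3).tolist())
print(get_obs())
for n in("spindle","pulley","ring","rack","pliers_grip","eye_left"):
    for m in finder.masks_of("top",n):print(n,round(m["confidence"],2),m["bbox"])
E
```

```text
pics
top [[474.8, 0.0, 276.9], [0.0, 474.8, 211.3], [0.0, 0.0, 1.0]] [[-0.018, -0.997, 0.08, 426.013], [-1.0, 0.019, 0.008, 48.044], [-0.01, -0.079, -0.997, 1225.259], [0.0, 0.0, 0.0, 1.0]]
scene [[422.7, 0.0, 278.3], [0.0, 422.7, 208.6], [0.0, 0.0, 1.0]] [[0.659, 0.495, -0.567, 1061.36], [0.752, -0.42, 0.507, -431.146], [0.013, -0.761, -0.649, 746.35], [0.0, 0.0, 0.0, 1.0]]
{'time': 0.1, 'joints': array([ 1.28096693e+00,  3.20236173e-01,  1.56555854e+00,  8.03694303e-06,
        1.25741002e+00, -2.00237406e-02]), 'joint_vel': array([ 0.00073893, -0.00068249, -0.00294176, -0.00201145,  0.00051885,
        0.00042207]), 'joint_efforts': array([ 2.25632146e-03, -4.13336957e+01, -2.32511902e+01,  7.29033002e-02,
        4.21386422e-02, -6.00770591e-05]), 'position': array([153.12350393, 553.69569951, 173.79911643]), 'tool_rot': array([-4.22494688e-01, -3.11279393e+00,  2.49986088e-03]), 'ft_force': array([-0.48965185, -0.1441585 ,  0.3436549 ]), 'wrist_torque': array([ 0.00061861, -0.0132676 ,  0.00987462]), 'finger_force': 0.0, 'width': 0.99801274913884}
spindle 0.92 [237.3, 157.7, 79.2, 72.9]
spindle 0.65 [96.5, 290.5, 76.4, 77.8]
pulley 0.86 [92.9, 291.8, 78.6, 77.0]
pulley 0.81 [239.1, 154.7, 74.3, 78.9]
ring 0.92 [258.0, 177.3, 36.5, 33.0]
ring 0.6 [350.5, 98.6, 25.9, 32.3]
rack 0.9 [397.8, 203.1, 45.2, 42.2]
pliers_grip 0.56 [410.5, 210.8, 39.1, 23.0]
pliers_grip 0.51 [422.1, 213.2, 24.9, 14.5]
eye_left 0.6 [255.9, 172.1, 37.9, 42.5]
```

View pics/top0.png

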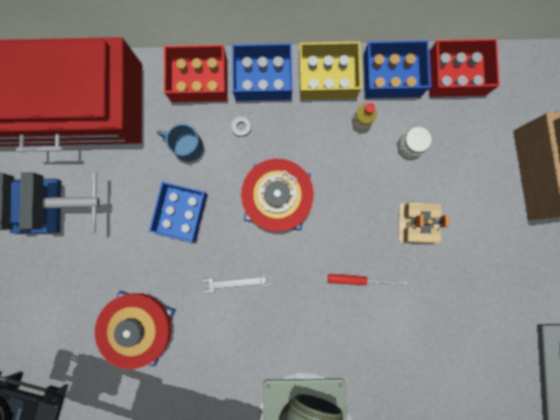

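View pics/scene0.png

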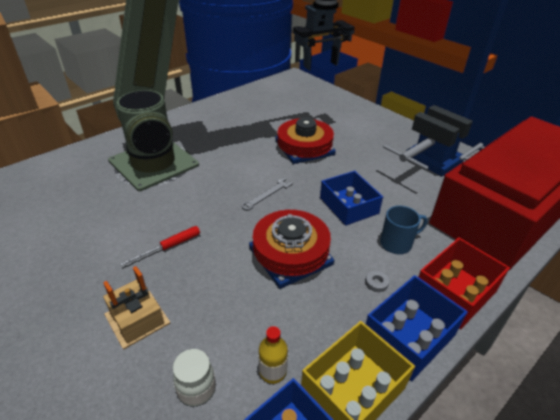

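Candidates for the spindle: (277,194), carrying the ring, and (132,331), without ring. The picture's right is the robot's right, so (277,194) is the target. The pliers block is at about (425,223) and the pliers' handles at (415–448,222).

Run:
```python
from h import *
cp=vision.camera_params("top");a=cv2.imread("pics/top0.png")[:,:,::-1]
hsv=cv2.cvtColor(a,cv2.COLOR_RGB2HSV)
red=cv2.inRange(hsv,(0,170,80),(6,255,255))|cv2.inRange(hsv,(174,170,80),(180,255,255))
m=np.zeros_like(red);m[150:240,235:320]=red[150:240,235:320]
c=max(cv2.findContours(m,cv2.RETR_EXTERNAL,cv2.CHAIN_APPROX_NONE)[0],key=cv2.contourArea)
e=cv2.fitEllipse(cv2.convexHull(c));print("pulley",e,at(cp,*e[0],66))
print("spindle top dot",at(cp,277,193.5,94))
for n in("rack","pliers_grip"):
    for k in finder.masks_of("top",n):
        ys,xs=np.nonzero(k["mask"]);r=cv2.minAreaRect(np.c_[xs,ys].astype(np.float32));print(n,k["confidence"],r,at(cp,*r[0],30))
og=cv2.inRange(hsv,(4,150,120),(14,255,255));og[:190]=0;og[250:]=0;og[:,:400]=0;og[:,460:]=0
n,l,s,ce=cv2.connectedComponentsWithStats(og)
for i in range(1,n):
    if s[i,4]>8:print("handle",s[i],ce[i],at(cp,*ce[i],125))
w=vision.capture("wrist");save("w0",w);cw=vision.camera_params("wrist");o=get_obs()
from scipy.spatial.transform import Rotation as R
Rt=R.from_rotvec(o["tool_rot"]).as_matrix();T=np.array(cw["cam_to_world"])
print("cam in tool",Rt.T@(T[:3,3]-o["position"]),np.round(Rt.T@T[:3,:3],3),cw["K"],np.round(Rt,3))
crop=np.hstack([cv2.resize(a[145:245,225:330],None,fx=4,fy=4,interpolation=2)[:400,:400],cv2.resize(a[180:280,380:480],(400,400),interpolation=2)])
save("crop0",crop)
```

```text
pulley ((277.0200500488281, 194.7578887939453), (68.89863586425781, 69.93328094482422), 174.61318969726562) [559.22606808  56.60070688  66.        ]
spindle top dot [559.04242453  56.38785968  94.        ]
rack 0.9 ((418.5, 223.0), (40.0, 41.0), 90.0) [ 485.23159262 -297.35906267   30.        ]
pliers_grip 0.56 ((429.0, 221.0), (22.0, 38.0), 90.0) [ 489.77751854 -323.8783359    30.        ]
pliers_grip 0.51 ((437.16058349609375, 223.20187377929688), (11.78126335144043, 25.095048904418945), 73.3007583618164) [ 483.86472316 -344.07215117   30.        ]
handle [419 216   4  10  36] [420.44444444 220.44444444] [ 486.36010491 -274.63800248  125.        ]
handle [445 217   2   9  14] [445.35714286 221.28571429] [ 483.35313885 -331.99602887  125.        ]
cam in tool [  74.3399018     0.73013219 -209.99166353] [[ 0.001 -0.964 -0.265]
 [ 1.     0.001  0.   ]
 [-0.    -0.265  0.964]] [[312.41889669   0.         278.11346924]
 [  0.         312.41889669 209.95527314]
 [  0.           0.           1.        ]] [[-0.964  0.267  0.   ]
 [ 0.267  0.964  0.   ]
 [-0.     0.    -1.   ]]
```

View pics/crop0.png

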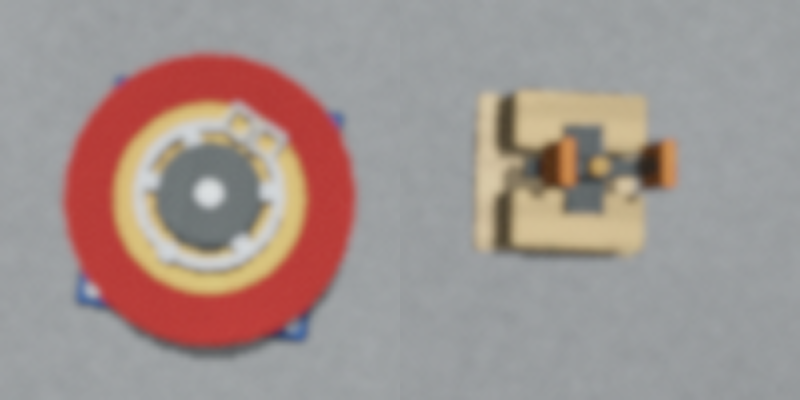

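Left crop: the ring's eyes are at crop (240,122) and (268,140), so the ring opens at about -36° in the world frame. The red pulley centre is at (209,193). Right crop: the pliers hang in the block with their handles spread along world y. I confirm the spindle at about (559, 57). Next I move above the press point, away from the eyes.

Request:
step_arm:
  plan:
    - {"dx": 0.0184, "dy": -0.024, "rz": 0.0142}
    - {"dx": 0.0184, "dy": -0.024, "rz": 0.0142}
    - {"dx": 0.0184, "dy": -0.024, "rz": 0.0142}
    - {"dx": 0.0184, "dy": -0.024, "rz": 0.0142}
    - {"dx": 0.0184, "dy": -0.024, "rz": 0.0142}
    - {"dx": 0.0184, "dy": -0.024, "rz": 0.0142}
    - {"dx": 0.0184, "dy": -0.024, "rz": 0.0142}
    - {"dx": 0.0184, "dy": -0.024, "rz": 0.0142}
    - {"dx": 0.0184, "dy": -0.024, "rz": 0.0142}
    - {"dx": 0.0184, "dy": -0.024, "rz": 0.0142}
    - {"dx": 0.0184, "dy": -0.024, "rz": 0.0142}
    - {"dx": 0.0184, "dy": -0.024, "rz": 0.0142}
    - {"dx": 0.0184, "dy": -0.024, "rz": 0.0142}
    - {"dx": 0.0184, "dy": -0.024, "rz": 0.0142}
    - {"dx": 0.0184, "dy": -0.024, "rz": 0.0142}
    - {"dx": 0.0184, "dy": -0.024, "rz": 0.0142}
    - {"dx": 0.0184, "dy": -0.024, "rz": 0.0142}
    - {"dx": 0.0184, "dy": -0.024, "rz": 0.0142}
    - {"dx": 0.0184, "dy": -0.024, "rz": 0.0142}
    - {}
  jaw: 1

```text
$.plan[0]: bad value
```

Run:
```python
from h import *
cw=vision.camera_params("wrist");w=vision.capture("wrist");save("w1",w)
import json;json.dump({k:np.array(v).tolist() for k,v in cw.items()},open("w1.json","w"))
o=get_obs();print(o["time"],o["position"],o["tool_rot"],o["joints"])
for n in("ring","eye_left","eye_right","pulley"):
    for m in finder.masks_of("wrist",n):
        ys,xs=np.nonzero(m["mask"]);print(n,round(m["confidence"],2),m["bbox"],xs.mean(),ys.mean())
```

```text
0.6 [153.25259784 554.19701949 174.57929796] [4.22464816e-01 3.11302909e+00 1.18048178e-04] [ 1.28101662e+00  3.19569812e-01  1.56453599e+00 -1.71943380e-05
  1.25740823e+00 -2.00052501e-02]
pulley 0.69 [121.4, 215.6, 142.4, 135.7] 202.27834655746096 272.66982339390836
```

View pics/w1.png

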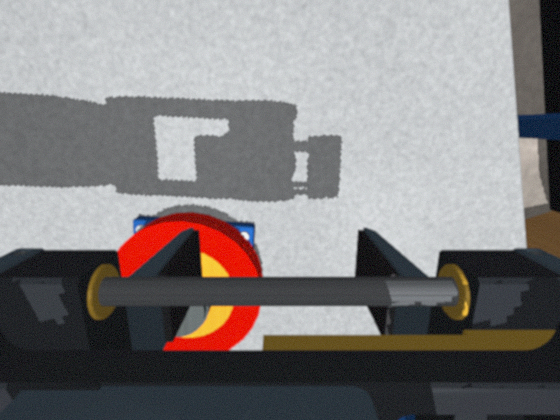

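The wrist view shows the look-alike pulley at (200,273). The gripper hides everything below about row 250, so the useful view lies ahead of the fingers. The move was refused, so I'll resend it with every field in each row.

Request:
step_arm:
  plan:
    - {"dx": 0.0184, "dy": -0.024, "dz": 0, "rx": 0, "ry": 0, "rz": 0.0142}
    - {"dx": 0.0184, "dy": -0.024, "dz": 0, "rx": 0, "ry": 0, "rz": 0.0142}
    - {"dx": 0.0184, "dy": -0.024, "dz": 0, "rx": 0, "ry": 0, "rz": 0.0142}
    - {"dx": 0.0184, "dy": -0.024, "dz": 0, "rx": 0, "ry": 0, "rz": 0.0142}
    - {"dx": 0.0184, "dy": -0.024, "dz": 0, "rx": 0, "ry": 0, "rz": 0.0142}
    - {"dx": 0.0184, "dy": -0.024, "dz": 0, "rx": 0, "ry": 0, "rz": 0.0142}
    - {"dx": 0.0184, "dy": -0.024, "dz": 0, "rx": 0, "ry": 0, "rz": 0.0142}
    - {"dx": 0.0184, "dy": -0.024, "dz": 0, "rx": 0, "ry": 0, "rz": 0.0142}
    - {"dx": 0.0184, "dy": -0.024, "dz": 0, "rx": 0, "ry": 0, "rz": 0.0142}
    - {"dx": 0.0184, "dy": -0.024, "dz": 0, "rx": 0, "ry": 0, "rz": 0.0142}
    - {"dx": 0.0184, "dy": -0.024, "dz": 0, "rx": 0, "ry": 0, "rz": 0.0142}
    - {"dx": 0.0184, "dy": -0.024, "dz": 0, "rx": 0, "ry": 0, "rz": 0.0142}
    - {"dx": 0.0184, "dy": -0.024, "dz": 0, "rx": 0, "ry": 0, "rz": 0.0142}
    - {"dx": 0.0184, "dy": -0.024, "dz": 0, "rx": 0, "ry": 0, "rz": 0.0142}
    - {"dx": 0.0184, "dy": -0.024, "dz": 0, "rx": 0, "ry": 0, "rz": 0.0142}
    - {"dx": 0.0184, "dy": -0.024, "dz": 0, "rx": 0, "ry": 0, "rz": 0.0142}
    - {"dx": 0.0184, "dy": -0.024, "dz": 0, "rx": 0, "ry": 0, "rz": 0.0142}
    - {"dx": 0.0184, "dy": -0.024, "dz": 0, "rx": 0, "ry": 0, "rz": 0.0142}
    - {"dx": 0.0184, "dy": -0.024, "dz": 0, "rx": 0, "ry": 0, "rz": 0.0142}
    - {"dx": 0, "dy": 0, "dz": 0, "rx": 0, "ry": 0, "rz": 0}
  jaw: 1

```text
time: 2.47
position: [506.0, 94.5, 174.6]
tool_rot: [0.006, 3.139, -0.003]
ft_force: [0.6, 0.3, 0.1]
width: 0.003
finger_force: 0.0
```

Run:
```python
from h import *
cw=vision.camera_params("wrist");w=vision.capture("wrist");save("w2",w)
import json;json.dump({k:np.array(v).tolist() for k,v in cw.items()},open("w2.json","w"))
o=get_obs();print(o["time"],o["position"],o["tool_rot"],o["joints"])
for n in("ring","eye_left","eye_right","pulley"):
    for m in finder.masks_of("wrist",n):
        ys,xs=np.nonzero(m["mask"]);print(n,round(m["confidence"],2),m["bbox"],xs.mean(),ys.mean())
```

```text
2.5167 [504.18617923  96.4164635  174.41998433] [ 5.90255270e-03  3.14124524e+00 -2.16739600e-04] [ 1.66687009e-01  2.22510656e-01  1.70185825e+00 -2.06168241e-04
  1.21690990e+00 -1.40027981e+00]
ring 0.73 [198.9, 215.6, 72.3, 32.9] 232.25117004680186 225.26365054602184
eye_left 0.59 [200.9, 214.7, 75.4, 36.1] 233.46314325452016 225.00556328233657
eye_right 0.84 [196.9, 214.6, 69.8, 34.5] 228.07253086419752 225.21604938271605
eye_right 0.63 [0.0, 192.0, 5.4, 21.1] 1.5 204.5897435897436
pulley 0.9 [161.9, 162.4, 164.4, 150.0] 239.36083467094704 208.78876404494383
pulley 0.74 [201.3, 214.9, 80.4, 38.1] 234.36107382550335 225.39060402684564
pulley 0.61 [551.3, 1.0, 8.7, 6.2] 555.8666666666667 2.2666666666666666
```

View pics/w2.png

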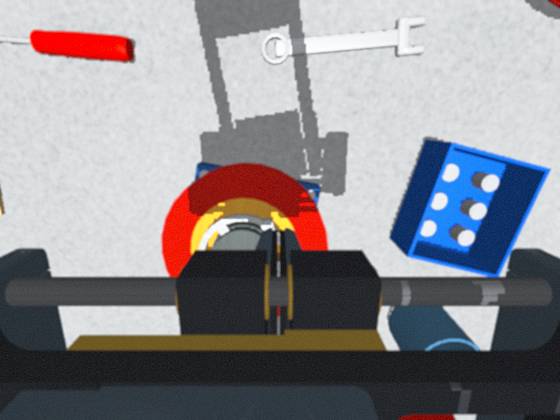

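The wrist picture has image-up pointing back towards the robot. The target pulley is at (245,220), and the gripper hides the far part. Pressing now.

Request:
step_arm:
  plan:
    - {"dx": 0, "dy": 0, "dz": -0.018, "rx": 0, "ry": 0, "rz": 0}
    - {"dx": 0, "dy": 0, "dz": -0.025, "rx": 0, "ry": 0, "rz": 0}
    - {"dx": 0, "dy": 0, "dz": -0.025, "rx": 0, "ry": 0, "rz": 0}
    - {"dx": 0, "dy": 0, "dz": -0.016, "rx": 0, "ry": 0, "rz": 0}
    - {"dx": 0, "dy": 0, "dz": -0.01, "rx": 0, "ry": 0, "rz": 0}
    - {"dx": 0, "dy": 0, "dz": -0.004, "rx": 0, "ry": 0, "rz": 0}
    - {"dx": 0, "dy": 0, "dz": -0.004, "rx": 0, "ry": 0, "rz": 0}
    - {"dx": 0, "dy": 0, "dz": -0.004, "rx": 0, "ry": 0, "rz": 0}
    - {"dx": 0, "dy": 0, "dz": -0.003, "rx": 0, "ry": 0, "rz": 0}
    - {"dx": 0, "dy": 0, "dz": -0.003, "rx": 0, "ry": 0, "rz": 0}
    - {"dx": 0, "dy": 0, "dz": -0.002, "rx": 0, "ry": 0, "rz": 0}
    - {"dx": 0, "dy": 0, "dz": 0, "rx": 0, "ry": 0, "rz": 0}

```text
time: 3.72
position: [502.8, 98.2, 60.4]
tool_rot: [-0.0, -3.141, -0.0]
ft_force: [0.8, -0.5, -0.4]
width: 0.005
finger_force: 0.0
```

Request:
step_arm:
  plan:
    - {"dx": 0, "dy": 0, "dz": -0.001, "rx": 0, "ry": 0, "rz": 0}
    - {"dx": 0, "dy": 0, "dz": -0.001, "rx": 0, "ry": 0, "rz": 0}
    - {"dx": 0, "dy": 0, "dz": 0, "rx": 0, "ry": 0, "rz": 0}

```text
time: 3.97
position: [502.9, 98.2, 58.6]
tool_rot: [0.0, 3.142, 0.0]
ft_force: [0.2, 0.1, -0.6]
width: 0.006
finger_force: 0.0
```

Request:
step_arm:
  plan:
    - {"dx": 0, "dy": 0, "dz": -0.001, "rx": 0, "ry": 0, "rz": 0}
    - {"dx": 0, "dy": 0, "dz": -0.001, "rx": 0, "ry": 0, "rz": 0}
    - {"dx": 0, "dy": 0, "dz": 0, "rx": 0, "ry": 0, "rz": 0}

```text
time: 4.22
position: [502.8, 98.2, 56.4]
tool_rot: [0.0, -3.141, -0.0]
ft_force: [0.1, 0.0, 0.3]
width: 0.006
finger_force: 0.0
```

Run:
```python
from h import *
o=get_obs();print(o["time"],o["position"],o["ft_force"],o["joint_efforts"])
b=vision.capture("scene");a=vision.capture("top")
ct=vision.camera_params("top");cs=vision.camera_params("scene")
print(proj(ct,o["position"]),proj(cs,o["position"]),proj(cs,[559,57,66]))
u,v=proj(cs,o["position"]).astype(int)
save("press",np.hstack([cv2.resize(b[170:300,220:350],(400,400)),cv2.resize(a[145:245,225:325],(400,400))]))
```

```text
4.2167 [502.75661899  98.20550429  56.40725751] [0.12542291 0.0438771  0.32670616] [-3.88524175e-03 -3.77311563e+01 -1.91338187e+01 -1.79255992e-02
  5.40426280e-02 -1.00005266e-04]
[260.60812599 218.26515167] [287.08093762 219.1790426 ] [290.2939757  236.24769746]
```

View pics/press.png

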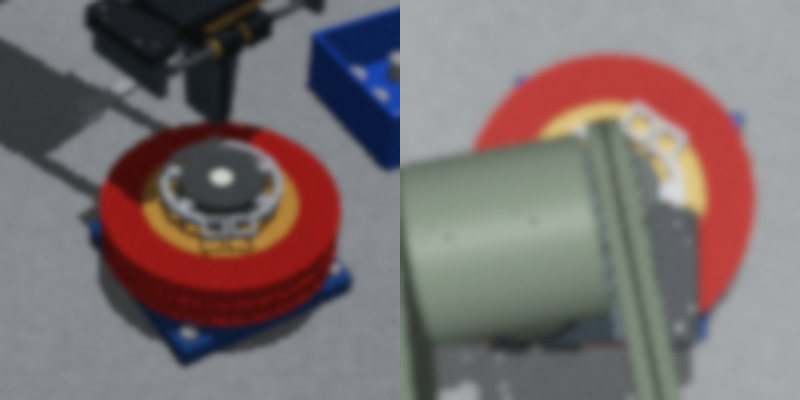

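Run:
```python
from h import *
import json
cw=json.load(open("w2.json"))
print(np.round(cw["cam_to_world"],3).tolist())
th=np.linspace(0,6.28,73)
for z in(60,72):
    p=np.array([proj(cw,[559+90*np.cos(t),57+90*np.sin(t),z]) for t in th]);print(z,p.min(0),p.max(0))
print(proj(cw,[504,96,174.5]),proj(cw,[502.8,98.2,60]))
cs=vision.camera_params("scene")
p=np.array([proj(cs,[559+90*np.cos(t),57+90*np.sin(t),60]) for t in th]);print(p.min(0),p.max(0))
p=np.array([proj(cs,[559+90*np.cos(t),57+90*np.sin(t),72]) for t in th]);print(p.min(0),p.max(0))
b=vision.capture("scene")
for m in finder.masks_of("scene","pulley"):print(m["confidence"],m["bbox"])
save("s2",b)
b=b.copy()
for z,c in((60,(0,255,0)),(72,(255,255,0))):
    for t in th: cv2.circle(b,tuple(np.round(proj(cs,[559+90*np.cos(t),57+90*np.sin(t),z])).astype(int)),0,c,-1)
cv2.circle(b,tuple(proj(cs,get_obs()["position"]).astype(int)),1,(0,255,255),-1)
save("s3",cv2.resize(b[150:300,210:380],None,fx=4,fy=4,interpolation=0))
```

```text
[[0.003, 0.964, 0.267, 431.354], [1.0, -0.002, -0.003, 95.857], [-0.002, 0.267, -0.964, 384.344], [0.0, 0.0, 0.0, 1.0]]
60 [162.54032458 161.33492387] [325.08423685 313.80181424]
72 [158.50915193 162.74452433] [326.68527727 319.93139025]
[279.14862978 229.67238506] [281.07256198 193.24104685]
[251.26316256 212.57465083] [329.2264386  267.48899991]
[251.11198477 208.88954561] [329.70341284 263.7188918 ]
0.96 [308.7, 119.2, 26.8, 35.7]
0.67 [319.2, 172.9, 63.3, 52.3]
0.55 [254.8, 211.6, 75.8, 64.8]
```

View pics/s3.png

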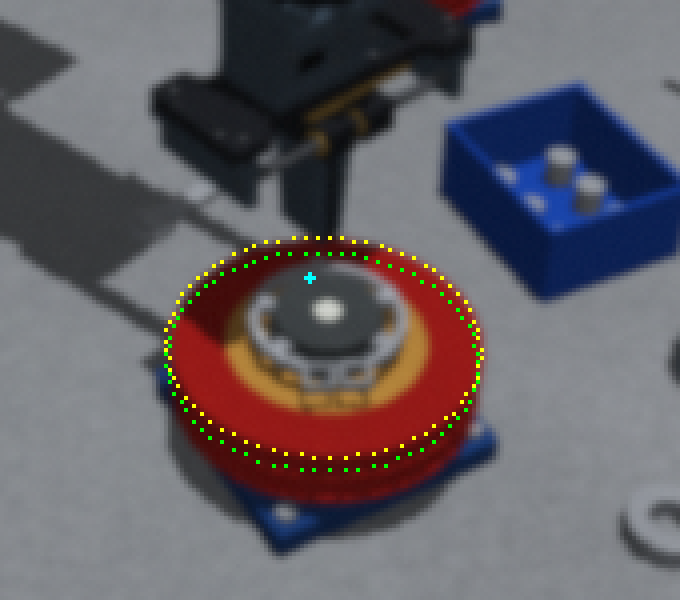

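Run:
```python
from h import *
def red(a):
    h=cv2.cvtColor(a,cv2.COLOR_RGB2HSV);return (cv2.inRange(h,(0,150,40),(7,255,255))|cv2.inRange(h,(173,150,40),(180,255,255)))>0
s0=cv2.imread("pics/scene0.png")[:,:,::-1];s2=cv2.imread("pics/s2.png")[:,:,::-1]
for c in range(260,330,8):
    r=[np.nonzero(red(s)[195:290,c])[0]+195 for s in(s0,s2)];print(c,[(x.min(),x.max()) for x in r])
# dark column through the finger
print([tuple(s2[r,289]) for r in range(196,228,2)])
w=vision.capture("wrist");cw=vision.camera_params("wrist");save("w3",w)
print(proj(cw,get_obs()["position"]))
h=cv2.cvtColor(w,cv2.COLOR_RGB2GRAY)
R=red(w)
for r in range(150,260,10):
    x=np.nonzero(R[r])[0];print(r,(x.min(),x.max()) if len(x) else None, h[r,270:290:3])
for z in(60,72):
    p=np.array([proj(cw,[559+90*np.cos(t),57+90*np.sin(t),z]) for t in np.linspace(0,6.28,73)]);print(z,p.min(0),p.max(0))
```

```text
260 [(np.int64(220), np.int64(262)), (np.int64(221), np.int64(262))]
268 [(np.int64(215), np.int64(269)), (np.int64(216), np.int64(269))]
276 [(np.int64(212), np.int64(272)), (np.int64(213), np.int64(272))]
284 [(np.int64(211), np.int64(274)), (np.int64(211), np.int64(274))]
292 [(np.int64(210), np.int64(275)), (np.int64(210), np.int64(275))]
300 [(np.int64(211), np.int64(274)), (np.int64(212), np.int64(274))]
308 [(np.int64(213), np.int64(272)), (np.int64(213), np.int64(272))]
316 [(np.int64(217), np.int64(268)), (np.int64(217), np.int64(268))]
324 [(np.int64(224), np.int64(260)), (np.int64(224), np.int64(261))]
[(np.uint8(26), np.uint8(32), np.uint8(37)), (np.uint8(26), np.uint8(33), np.uint8(38)), (np.uint8(26), np.uint8(32), np.uint8(39)), (np.uint8(27), np.uint8(32), np.uint8(38)), (np.uint8(26), np.uint8(31), np.uint8(37)), (np.uint8(25), np.uint8(30), np.uint8(37)), (np.uint8(29), np.uint8(32), np.uint8(37)), (np.uint8(46), np.uint8(23), np.uint8(27)), (np.uint8(63), np.uint8(14), np.uint8(15)), (np.uint8(63), np.uint8(43), np.uint8(44)), (np.uint8(66), np.uint8(67), np.uint8(
[... 250 characters left out ...]
4376 ]
150 None [125 123 121 123 127 124 125]
160 None [131 126 125 127 128 118 127]
170 None [126 123 125 132 128 128 128]
180 None [125 128 129 123 123 126 129]
190 (np.int64(191), np.int64(255)) [121 127 119 128 124 127 127]
200 (np.int64(169), np.int64(280)) [ 54  47  57  62  97 127 129]
210 (np.int64(155), np.int64(297)) [63 59 48 49 65 64 50]
220 (np.int64(141), np.int64(308)) [62 60 55 53 63 60 61]
230 (np.int64(127), np.int64(316)) [59 54 39 42 39 51 64]
240 (np.int64(119), np.int64(323)) [56 29 32 43 24 46 55]
250 (np.int64(111), np.int64(327)) [53 18 32 43 24 36 57]
60 [100.34798847 186.30661891] [342.43499263 401.29028866]
72 [ 90.90870336 189.92987492] [345.81910884 414.32809995]
```

Request:
step_arm:
  plan:
    - {"dx": 0, "dy": 0, "dz": 0.02, "rx": 0, "ry": 0, "rz": 0}
    - {"dx": 0, "dy": 0, "dz": 0.03, "rx": 0, "ry": 0, "rz": 0}
    - {"dx": -0.01, "dy": -0.015, "dz": 0.012, "rx": 0, "ry": 0, "rz": 0}
    - {"dx": -0.01, "dy": -0.03, "dz": 0, "rx": 0, "ry": 0, "rz": 0}
    - {"dx": 0, "dy": -0.03, "dz": 0, "rx": 0, "ry": 0, "rz": 0}
    - {"dx": 0.02, "dy": -0.02, "dz": 0, "rx": 0, "ry": 0, "rz": 0}
    - {"dx": 0.015, "dy": -0.005, "dz": 0, "rx": 0, "ry": 0, "rz": 0}
    - {"dx": 0, "dy": 0, "dz": -0.015, "rx": 0, "ry": 0, "rz": 0}
    - {"dx": 0, "dy": 0, "dz": -0.015, "rx": 0, "ry": 0, "rz": 0}
    - {"dx": 0, "dy": 0, "dz": -0.01, "rx": 0, "ry": 0, "rz": 0}
    - {"dx": 0, "dy": 0, "dz": -0.005, "rx": 0, "ry": 0, "rz": 0}
    - {"dx": 0, "dy": 0, "dz": -0.005, "rx": 0, "ry": 0, "rz": 0}
    - {"dx": 0, "dy": 0, "dz": 0, "rx": 0, "ry": 0, "rz": 0}

```text
time: 5.55
position: [517.4, -1.6, 67.9]
tool_rot: [0.0, -3.14, -0.0]
ft_force: [-0.2, 0.6, -0.1]
width: 0.007
finger_force: 0.0
```

Run:
```python
from h import *
b=vision.capture("scene").copy();w=vision.capture("wrist").copy();cs=vision.camera_params("scene");cw=vision.camera_params("wrist")
o=get_obs();P=o["position"];print(P,o["ft_force"])
save("s4",b);save("w4",w)
def red(a):
    h=cv2.cvtColor(a,cv2.COLOR_RGB2HSV);return (cv2.inRange(h,(0,150,40),(7,255,255))|cv2.inRange(h,(173,150,40),(180,255,255)))>0
s0=cv2.imread("pics/scene0.png")[:,:,::-1]
for c in range(276,330,8):
    r=[np.nonzero(red(s)[195:290,c])[0]+195 for s in(s0,b)];print(c,[(x.min(),x.max()) for x in r])
cv2.circle(b,tuple(np.round(proj(cs,P)).astype(int)),0,(0,255,255),-1)
cv2.circle(w,tuple(np.round(proj(cw,P)).astype(int)),2,(0,255,255),-1)
save("v4",np.hstack([cv2.resize(b[175:300,230:340],(400,455),interpolation=0),cv2.resize(w[100:400,130:394],(400,455))]))
```

```text
[518.14585717  -1.63644179  68.95359537] [-0.24564011  0.51985607 -0.27789703]
276 [(np.int64(212), np.int64(272)), (np.int64(212), np.int64(272))]
284 [(np.int64(211), np.int64(274)), (np.int64(211), np.int64(274))]
292 [(np.int64(210), np.int64(275)), (np.int64(210), np.int64(275))]
300 [(np.int64(211), np.int64(274)), (np.int64(211), np.int64(274))]
308 [(np.int64(213), np.int64(272)), (np.int64(213), np.int64(272))]
316 [(np.int64(217), np.int64(268)), (np.int64(217), np.int64(268))]
324 [(np.int64(224), np.int64(260)), (np.int64(224), np.int64(260))]
```

View pics/v4.png

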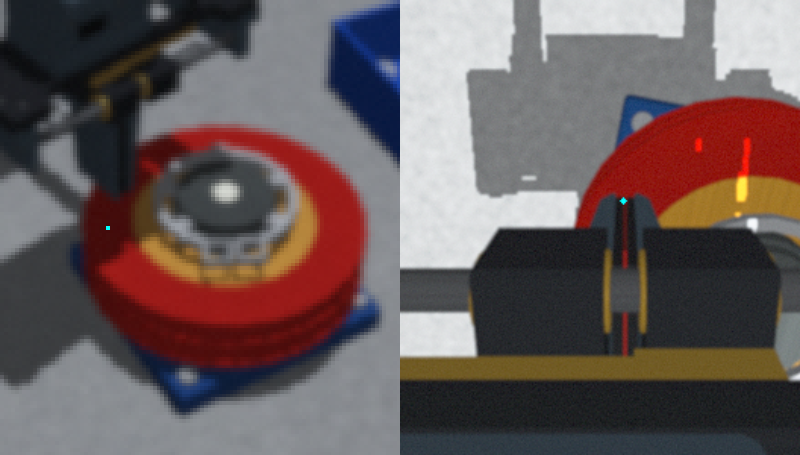

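Run:
```python
from h import *
from scipy.optimize import least_squares
import json
def red(a):
    h=cv2.cvtColor(a,cv2.COLOR_RGB2HSV);return (cv2.inRange(h,(0,150,40),(7,255,255))|cv2.inRange(h,(173,150,40),(180,255,255))).astype(np.uint8)
def fit(im,cp,lim,z0=70,fixz=None):
    R=red(im);x0,x1,y0,y1=lim;m=np.zeros_like(R);m[y0:y1,x0:x1]=R[y0:y1,x0:x1]
    c=max(cv2.findContours(m,cv2.RETR_EXTERNAL,cv2.CHAIN_APPROX_NONE)[0],key=cv2.contourArea)[:,0].astype(float)
    h=cv2.convexHull(c.astype(np.float32))[:,0]
    c=np.array([p for p in c if x0+2<p[0]<x1-3 and p[1]<y1-3 and abs(cv2.pointPolygonTest(h.reshape(-1,1,2),(float(p[0]),float(p[1])),True))<1])
    def f(q):
        P=[at(cp,u,v,q[2]) for u,v in c];P=np.array(P);return np.hypot(P[:,0]-q[0],P[:,1]-q[1])-90
    r=least_squares(f,[559,57,z0],loss="soft_l1");return r.x,np.sqrt(np.mean(r.fun**2)),len(c)
cw=vision.camera_params("wrist")
print("w4",fit(cv2.imread("pics/w4.png")[:,:,::-1],cw,(255,560,100,235)))
print("w2",fit(cv2.imread("pics/w2.png")[:,:,::-1],json.load(open("w2.json")),(100,400,100,240)))
print("top",fit(cv2.imread("pics/top0.png")[:,:,::-1],vision.camera_params("top"),(235,320,150,240)))
```

```text
w4 (array([560.09753901,  52.94719996,  73.69547906]), np.float64(1.139852363740915), 226)
w2 (array([562.27640666,  57.9525739 ,  56.65583224]), np.float64(1.2284572719419455), 211)
top (array([565.14350811,  56.99250545,  18.75429025]), np.float64(1.1171104861507222), 199)
```

Run:
```python
from h import *
import json
cw=json.load(open("w2.json"))
for z in(60,31):
    A,B,C=[at(cw,u,v,z) for u,v in((426,137),(550,170),(499,290))]
    print(z,A,B,C,np.linalg.norm(A-B),np.linalg.norm(B-C))
ct=vision.camera_params("top");cs=vision.camera_params("scene")
T=[at(ct,u,v,60) for u,v in((163,182),(207,192),(150,234),(195,241))];print(np.round(T,0).tolist(),np.linalg.norm(T[0]-T[1]))
print(proj(cs,[0,0,0]),proj(cs,[560,57,94]),[proj(cs,t) for t in T])
o=get_obs();print(o["joints"],o["time"])
```

```text
60 [445.01900683 244.73128006  60.        ] [478.79450948 377.5503992   60.        ] [617.97254084 350.49711919  60.        ] 137.04635343727716 141.78294809527245
31 [446.24078893 258.04228967  31.        ] [483.03619765 402.73691719  31.        ] [634.65829494 373.26477267  31.        ] 149.2998236300859 154.4599225988597
[[597.0, 339.0, 60.0], [570.0, 230.0, 60.0], [469.0, 371.0, 60.0], [450.0, 260.0, 60.0]] 112.40895690107389
[153.78598442 163.67430542] [290.97770431 227.58521131] [array([380.06445525, 196.53922219]), array([344.04825097, 209.052032  ]), array([350.90762342, 170.08949993]), array([318.29735617, 182.27675288])]
[-2.54029737e-02  3.24324859e-01  1.84943690e+00  8.13408276e-05
  9.67144658e-01 -1.59655599e+00] 5.65
```

The visible fingertip sits about 9 px above its predicted position in the scene picture. I'll go down slowly and let contact settle the question.

Request:
step_arm:
  plan:
    - {"dx": 0, "dy": 0, "dz": -0.003, "rx": 0, "ry": 0, "rz": 0}
    - {"dx": 0, "dy": 0, "dz": -0.003, "rx": 0, "ry": 0, "rz": 0}
    - {"dx": 0, "dy": 0, "dz": -0.002, "rx": 0, "ry": 0, "rz": 0}
    - {"dx": 0, "dy": 0, "dz": -0.002, "rx": 0, "ry": 0, "rz": 0}
    - {"dx": 0, "dy": 0, "dz": 0, "rx": 0, "ry": 0, "rz": 0}

```text
time: 6.07
position: [517.5, -1.7, 58.2]
tool_rot: [0.0, -3.141, -0.0]
ft_force: [-0.5, -1.0, 0.7]
width: 0.005
finger_force: 0.0
```

Request:
step_arm:
  plan:
    - {"dx": 0, "dy": 0, "dz": -0.003, "rx": 0, "ry": 0, "rz": 0}
    - {"dx": 0, "dy": 0, "dz": -0.003, "rx": 0, "ry": 0, "rz": 0}
    - {"dx": 0, "dy": 0, "dz": -0.002, "rx": 0, "ry": 0, "rz": 0}
    - {"dx": 0, "dy": 0, "dz": 0, "rx": 0, "ry": 0, "rz": 0}

```text
time: 6.4
position: [517.4, -1.8, 50.0]
tool_rot: [0.0, -3.14, -0.0]
ft_force: [0.2, 0.1, -0.2]
width: 0.002
finger_force: 0.0
```

Run:
```python
from h import *
b=vision.capture("scene");cs=vision.camera_params("scene");o=get_obs();P=o["position"];print(P,o["ft_force"],proj(cs,P))
s0=cv2.imread("pics/scene0.png")[:,:,::-1];s4=cv2.imread("pics/s4.png")[:,:,::-1]
# finger silhouette: dark bluish pixels over red; bottom row per column
for c in range(252,272,2):
    for s in(s4,b):
        col=s[205:250,c].astype(int);dk=(col.max(1)<55)&(col[:,0]<col[:,2]+4);i=np.nonzero(dk)[0];print(c,(i.max()+205 if len(i) else None),end=" | ")
    print()
def red(a):
    h=cv2.cvtColor(a,cv2.COLOR_RGB2HSV);return (cv2.inRange(h,(0,150,40),(7,255,255))|cv2.inRange(h,(173,150,40),(180,255,255)))>0
print([(np.nonzero(red(s)[195:290,c])[0]+195).min() for s in(s0,b) for c in(284,292,300,308,316)])
# robot base vs projected origin
g=cv2.inRange(cv2.cvtColor(s0,cv2.COLOR_RGB2HSV),(35,30,40),(90,140,200));ys,xs=np.nonzero(g[140:190,100:210]);print(xs.min()+100,xs.max()+100,ys.min()+140,ys.max()+140)
```

```text
[517.61598223  -1.79141136  50.24724498] [-0.02538051 -0.27151667 -0.06123827] [259.25767931 243.15336833]
252 249 | 252 249 | 
254 222 | 254 228 | 
256 224 | 256 230 | 
258 225 | 258 231 | 
260 227 | 260 233 | 
262 227 | 262 233 | 
264 226 | 264 232 | 
266 218 | 266 225 | 
268 None | 268 208 | 
270 None | 270 None | 
[np.int64(211), np.int64(210), np.int64(211), np.int64(213), np.int64(217), np.int64(211), np.int64(210), np.int64(211), np.int64(213), np.int64(217)]
109 197 140 189
```

Request:
step_arm:
  plan:
    - {"dx": 0, "dy": 0, "dz": -0.003, "rx": 0, "ry": 0, "rz": 0}
    - {"dx": 0, "dy": 0, "dz": -0.003, "rx": 0, "ry": 0, "rz": 0}
    - {"dx": 0, "dy": 0, "dz": -0.001, "rx": 0, "ry": 0, "rz": 0}
    - {"dx": 0, "dy": 0, "dz": 0, "rx": 0, "ry": 0, "rz": 0}

```text
time: 6.78
position: [517.6, -1.8, 43.2]
tool_rot: [-0.0, -3.141, -0.0]
ft_force: [-0.2, 1.1, -0.1]
width: 0.004
finger_force: 0.0
```

Request:
step_arm:
  plan:
    - {"dx": 0, "dy": 0, "dz": -0.002, "rx": 0, "ry": 0, "rz": 0}
    - {"dx": 0, "dy": 0, "dz": -0.002, "rx": 0, "ry": 0, "rz": 0}
    - {"dx": 0, "dy": 0, "dz": 0, "rx": 0, "ry": 0, "rz": 0}

```text
time: 7.03
position: [517.6, -1.8, 39.2]
tool_rot: [0.0, -3.141, -0.0]
ft_force: [0.3, -0.3, -0.4]
width: 0.004
finger_force: 0.0
```

Request:
step_arm:
  plan:
    - {"dx": 0, "dy": 0, "dz": -0.002, "rx": 0, "ry": 0, "rz": 0}
    - {"dx": 0, "dy": 0, "dz": -0.002, "rx": 0, "ry": 0, "rz": 0}
    - {"dx": 0, "dy": 0, "dz": 0, "rx": 0, "ry": 0, "rz": 0}

```text
time: 7.28
position: [517.5, -1.8, 35.2]
tool_rot: [0.0, -3.141, -0.0]
ft_force: [-0.1, 0.8, 0.1]
width: 0.001
finger_force: 0.0
```

Run:
```python
from h import *
b=vision.capture("scene");w=vision.capture("wrist").copy();a=vision.capture("top");cs=vision.camera_params("scene");cw=vision.camera_params("wrist");o=get_obs();P=o["position"];print(P,o["ft_force"],proj(cs,P))
for c in range(252,272,2):
        col=b[205:250,c].astype(int);dk=(col.max(1)<55)&(col[:,0]<col[:,2]+4);i=np.nonzero(dk)[0];print(c,(i.max()+205 if len(i) else None),end=" | ")
cv2.circle(w,tuple(np.round(proj(cw,P)).astype(int)),2,(0,255,255),-1)
save("s5",b);save("w5",w);save("t5",a)
save("v5",np.hstack([cv2.resize(b[175:300,230:340],(400,455),interpolation=0),cv2.resize(w[100:400,130:394],(400,455))]))
```

```text
[517.87076014  -1.78350536  35.55291951] [-0.14539819  0.43184924  0.30871568] [259.43367069 247.66233666]
252 249 | 254 233 | 256 234 | 258 236 | 260 238 | 262 238 | 264 236 | 266 230 | 268 None | 270 207 |
```

View pics/v5.png

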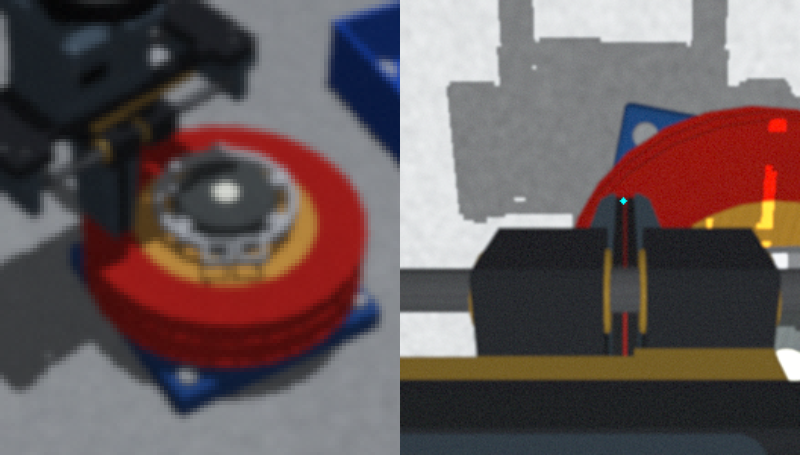

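Scene half: the fingertip, at crop (122,228), is just above the red face. Wrist half: the tips are at crop (624,195). The fingertips are about 30 mm higher than reported, so I keep going down until contact.

Request:
step_arm:
  plan:
    - {"dx": 0, "dy": 0, "dz": -0.002, "rx": 0, "ry": 0, "rz": 0}
    - {"dx": 0, "dy": 0, "dz": -0.001, "rx": 0, "ry": 0, "rz": 0}
    - {"dx": 0, "dy": 0, "dz": 0, "rx": 0, "ry": 0, "rz": 0}

```text
time: 7.68
position: [517.8, -1.8, 32.4]
tool_rot: [0.0, -3.141, -0.0]
ft_force: [-0.8, -0.4, -0.0]
width: 0.005
finger_force: 0.0
```

Request:
step_arm:
  plan:
    - {"dx": 0, "dy": 0, "dz": -0.002, "rx": 0, "ry": 0, "rz": 0}
    - {"dx": 0, "dy": 0, "dz": -0.001, "rx": 0, "ry": 0, "rz": 0}
    - {"dx": 0, "dy": 0, "dz": 0, "rx": 0, "ry": 0, "rz": 0}

```text
time: 7.93
position: [517.9, -1.8, 29.6]
tool_rot: [0.0, 3.141, 0.0]
ft_force: [-0.7, -1.2, 1.8]
width: 0.002
finger_force: 1.0
```

Request:
step_arm:
  plan:
    - {"dx": 0, "dy": 0, "dz": -0.002, "rx": 0, "ry": 0, "rz": 0}
    - {"dx": 0, "dy": 0, "dz": -0.001, "rx": 0, "ry": 0, "rz": 0}
    - {"dx": 0, "dy": 0, "dz": 0, "rx": 0, "ry": 0, "rz": 0}

```text
time: 8.18
position: [517.9, -1.8, 26.4]
tool_rot: [-0.0, 3.141, 0.0]
ft_force: [-0.3, 0.7, 2.2]
width: 0.002
finger_force: 0.9
```

Request:
step_arm:
  plan:
    - {"dx": 0, "dy": 0, "dz": -0.002, "rx": 0, "ry": 0, "rz": 0}
    - {"dx": 0, "dy": 0, "dz": -0.001, "rx": 0, "ry": 0, "rz": 0}
    - {"dx": 0, "dy": 0, "dz": 0, "rx": 0, "ry": 0, "rz": 0}

```text
time: 8.43
position: [517.9, -1.8, 23.3]
tool_rot: [0.0, 3.142, 0.0]
ft_force: [0.6, 0.1, 0.2]
width: 0.007
finger_force: 0.7
```

Run:
```python
from h import *
b=vision.capture("scene");cs=vision.camera_params("scene");o=get_obs();print(o["position"],o["ft_force"])
s0=cv2.imread("pics/scene0.png")[:,:,::-1]
def red(a):
    h=cv2.cvtColor(a,cv2.COLOR_RGB2HSV);return (cv2.inRange(h,(0,150,40),(7,255,255))|cv2.inRange(h,(173,150,40),(180,255,255)))>0
for s in(s0,b):print([((np.nonzero(red(s)[195:290,c])[0]+195).min(),(np.nonzero(red(s)[195:290,c])[0]+195).max()) for c in(284,292,300,308,316,324)])
for c in range(252,272,2):
        col=b[205:250,c].astype(int);dk=(col.max(1)<55)&(col[:,0]<col[:,2]+4);i=np.nonzero(dk)[0];print(c,(i.max()+205 if len(i) else None),end=" | ")
```

```text
[517.91708038  -1.77537266  23.2985099 ] [ 0.29424186 -1.18837445  0.37829873]
[(np.int64(211), np.int64(274)), (np.int64(210), np.int64(275)), (np.int64(211), np.int64(274)), (np.int64(213), np.int64(272)), (np.int64(217), np.int64(268)), (np.int64(224), np.int64(260))]
[(np.int64(213), np.int64(276)), (np.int64(213), np.int64(278)), (np.int64(214), np.int64(277)), (np.int64(216), np.int64(275)), (np.int64(220), np.int64(271)), (np.int64(227), np.int64(264))]
252 249 | 254 236 | 256 238 | 258 240 | 260 241 | 262 242 | 264 240 | 266 235 | 268 210 | 270 211 |
```

The pulley has dropped about 3 px (roughly 9 mm). Pressing on to the stop.

Request:
step_arm:
  plan:
    - {"dx": 0, "dy": 0, "dz": -0.002, "rx": 0, "ry": 0, "rz": 0}
    - {"dx": 0, "dy": 0, "dz": -0.001, "rx": 0, "ry": 0, "rz": 0}

```text
time: 8.65
position: [517.9, -1.8, 20.8]
tool_rot: [-0.0, 3.142, 0.0]
ft_force: [-3.5, -0.7, 15.6]
width: 0.008
finger_force: 7.7
```

Request:
step_arm:
  plan:
    - {"dx": 0, "dy": 0, "dz": -0.002, "rx": 0, "ry": 0, "rz": 0}
    - {"dx": 0, "dy": 0, "dz": -0.001, "rx": 0, "ry": 0, "rz": 0}

```text
time: 8.82
position: [518.0, -1.8, 20.7]
tool_rot: [-0.0, 3.141, 0.0]
ft_force: [-10.2, 0.4, 35.7]
width: 0.004
finger_force: 17.9
```

Request:
step_arm:
  plan:
    - {"dx": 0, "dy": 0, "dz": -0.001, "rx": 0, "ry": 0, "rz": 0}
    - {"dx": 0, "dy": 0, "dz": 0, "rx": 0, "ry": 0, "rz": 0}

```text
time: 8.98
position: [518.0, -1.8, 20.7]
tool_rot: [-0.0, 3.14, -0.0]
ft_force: [-9.4, -0.1, 34.1]
width: 0.006
finger_force: 17.0
```

Request:
step_arm:
  plan:
    - {"dx": 0, "dy": 0, "dz": 0.01, "rx": 0, "ry": 0, "rz": 0}
    - {"dx": 0, "dy": 0, "dz": 0.03, "rx": 0, "ry": 0, "rz": 0}
    - {"dx": 0, "dy": 0, "dz": 0.04, "rx": 0, "ry": 0, "rz": 0}
    - {"dx": 0.01, "dy": -0.01, "dz": 0.04, "rx": 0, "ry": 0, "rz": 0}
    - {"dx": 0.03, "dy": 0.01, "dz": 0.03, "rx": 0, "ry": 0, "rz": 0}
    - {"dx": 0.035, "dy": 0.015, "dz": 0.02, "rx": 0, "ry": 0, "rz": 0}
    - {"dx": 0.035, "dy": 0.015, "dz": 0, "rx": 0, "ry": 0, "rz": 0}
    - {"dx": 0.03, "dy": 0.015, "dz": 0, "rx": 0, "ry": 0, "rz": 0}
    - {"dx": 0.01, "dy": 0.01, "dz": 0, "rx": 0, "ry": 0, "rz": 0}
    - {"dx": 0, "dy": 0, "dz": 0, "rx": 0, "ry": 0, "rz": 0}
    - {"dx": 0, "dy": 0, "dz": 0, "rx": 0, "ry": 0, "rz": 0}
  jaw: 0

```text
time: 9.9
position: [664.9, 52.7, 182.4]
tool_rot: [0.002, -3.139, 0.001]
ft_force: [-0.3, 0.6, 0.2]
width: 0.78
finger_force: 0.0
```

```bash
cat >> h.py <<'E'
from scipy.optimize import least_squares
def red(a):
    h=cv2.cvtColor(a,cv2.COLOR_RGB2HSV);return (cv2.inRange(h,(0,150,40),(7,255,255))|cv2.inRange(h,(173,150,40),(180,255,255))).astype(np.uint8)
def outer(im,lim):
    R=red(im);x0,x1,y0,y1=lim;m=np.zeros_like(R);m[y0:y1,x0:x1]=R[y0:y1,x0:x1]
    c=max(cv2.findContours(m,cv2.RETR_EXTERNAL,cv2.CHAIN_APPROX_NONE)[0],key=cv2.contourArea)
    h=cv2.convexHull(c);c=c[:,0]
    return np.array([p for p in c if x0+2<p[0]<x1-3 and y0+2<p[1]<y1-3 and abs(cv2.pointPolygonTest(h,(float(p[0]),float(p[1])),True))<1.2])
E
python3 - <<'E'
from h import *
import json
o=get_obs();cw=vision.camera_params("wrist");w=vision.capture("wrist");save("w6",w);print(o["position"],o["joints"],o["time"],np.round(cw["cam_to_world"],3).tolist())
json.dump({k:np.array(v).tolist() for k,v in cw.items()},open("w6.json","w"))
a=vision.capture("top");save("t6",a)
for n in("ring","pulley"):
    for m in finder.masks_of("wrist",n):
        ys,xs=np.nonzero(m["mask"]);print(n,round(m["confidence"],2),m["bbox"],xs.mean(),ys.mean())
R=red(w);ys,xs=np.nonzero(R[:250]);print(xs.min(),xs.max(),ys.min())
print([proj(cw,p) for p in([559,57,94],[559,57,60],[559,-33,60],[559,147,60],[469,57,60])])
E
```

```text
[664.92567533  52.74500498 182.35288207] [ 6.20550601e-02  4.65028333e-01  1.31643463e+00 -2.50818652e-04
  1.36275864e+00 -1.50967648e+00] 9.9 [[-0.002, 0.965, 0.262, 591.333], [1.0, 0.002, 0.0, 53.416], [-0.0, 0.262, -0.965, 392.543], [0.0, 0.0, 0.0, 1.0]]
ring 0.81 [231.6, 37.7, 102.3, 113.0] 282.95332671300895 91.22608407811983
pulley 0.97 [194.7, 0.0, 178.0, 184.6] 283.3786679087098 88.3422863944522
195 559 0
[array([282.31176347,  87.69614272]), array([281.88453302,  91.6262535 ]), array([191.89228811,  91.47149556]), array([371.87438845,  91.78100733]), array([282.3535039 , -11.97178951])]
```

View pics/w6.png

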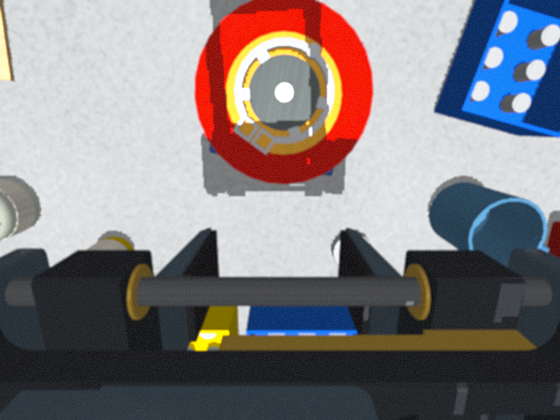

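The ring's eyes show at (245,130) and (263,142), and the white spindle tip at (284,92). The finger gap in pixels and the contact height agree: the real fingertips lie about 39 mm behind (above) the reported TCP. Now I go to look at the rack from near.

Request:
step_arm:
  plan:
    - {"dx": -0.006, "dy": -0.03, "dz": 0, "rx": 0, "ry": 0, "rz": 0}
    - {"dx": -0.006, "dy": -0.03, "dz": 0, "rx": 0, "ry": 0, "rz": 0}
    - {"dx": -0.006, "dy": -0.03, "dz": 0, "rx": 0, "ry": 0, "rz": 0}
    - {"dx": -0.006, "dy": -0.03, "dz": 0, "rx": 0, "ry": 0, "rz": 0}
    - {"dx": -0.006, "dy": -0.03, "dz": 0, "rx": 0, "ry": 0, "rz": 0}
    - {"dx": -0.006, "dy": -0.03, "dz": 0, "rx": 0, "ry": 0, "rz": 0}
    - {"dx": -0.006, "dy": -0.03, "dz": 0, "rx": 0, "ry": 0, "rz": 0}
    - {"dx": -0.006, "dy": -0.03, "dz": 0, "rx": 0, "ry": 0, "rz": 0}
    - {"dx": -0.006, "dy": -0.03, "dz": 0, "rx": 0, "ry": 0, "rz": 0}
    - {"dx": -0.006, "dy": -0.03, "dz": 0, "rx": 0, "ry": 0, "rz": 0}
    - {"dx": -0.006, "dy": -0.03, "dz": 0, "rx": 0, "ry": 0, "rz": 0}
    - {"dx": -0.006, "dy": -0.02, "dz": 0, "rx": 0, "ry": 0, "rz": 0}
    - {"dx": 0, "dy": 0, "dz": 0, "rx": 0, "ry": 0, "rz": 0}
    - {"dx": 0, "dy": 0, "dz": 0, "rx": 0, "ry": 0, "rz": 0}
  jaw: 0

```text
time: 11.27
position: [592.1, -298.6, 184.2]
tool_rot: [0.005, 3.141, 0.001]
ft_force: [-0.3, 0.2, 0.7]
width: 0.998
finger_force: 0.0
```

Run:
```python
from h import *
import json
o=get_obs();cw=vision.camera_params("wrist");w=vision.capture("wrist");save("w7",w);print(o["position"],o["joints"],o["time"],o["width"])
json.dump({k:np.array(v).tolist() for k,v in cw.items()},open("w7.json","w"))
for n in("rack","pliers_grip"):
    for m in finder.masks_of("wrist",n):
        ys,xs=np.nonzero(m["mask"]);r=cv2.minAreaRect(np.c_[xs,ys].astype(np.float32));print(n,round(m["confidence"],2),m["bbox"],r)
h=cv2.cvtColor(w,cv2.COLOR_RGB2HSV)
og=cv2.inRange(h,(5,190,110),(14,255,255));n,l,s,ce=cv2.connectedComponentsWithStats(og)
for i in range(1,n):
    if s[i,4]>40:
        ys,xs=np.nonzero(l==i);r=cv2.minAreaRect(np.c_[xs,ys].astype(np.float32));print("or",s[i],ce[i],np.round(cv2.boxPoints(r),0).tolist())
wood=cv2.inRange(h,(14,50,120),(24,180,255));n,l,s,ce=cv2.connectedComponentsWithStats(wood)
for i in range(1,n):
    if s[i,4]>300:
        ys,xs=np.nonzero(l==i);r=cv2.minAreaRect(np.c_[xs,ys].astype(np.float32));print("wood",s[i],np.round(cv2.boxPoints(r),0).tolist())
print(proj(cw,[485,-303,110]),proj(cw,[485,-303,60]))
for y in range(100,230,10):print(y,[tuple(int(v) for v in h[y,x]) for x in range(200,360,16)])
```

```text
[ 592.11533991 -298.563698    184.21853182] [-4.84685366e-01  4.56091891e-01  1.32657274e+00  5.69131289e-04
  1.35893982e+00 -2.05269439e+00] 11.2667 0.9983752060105254
rack 0.92 [229.7, 35.7, 90.1, 105.8] ((274.66107177734375, 90.78656005859375), (87.11512756347656, 102.1453857421875), 2.6630005836486816)
rack 0.35 [228.9, 60.7, 84.4, 62.4] ((271.5, 91.5), (61.0, 83.0), 90.0)
pliers_grip 0.84 [231.4, 61.3, 83.0, 61.4] ((272.0, 91.5), (61.0, 84.0), 90.0)
or [231  81   9  23  64] [233.390625  93.46875 ] [[231.0, 81.0], [239.0, 81.0], [239.0, 103.0], [231.0, 103.0]]
or [554 157   6  42  70] [556.32857143 177.45714286] [[554.0, 157.0], [559.0, 157.0], [559.0, 198.0], [554.0, 198.0]]
wood [ 230   38   91  107 4433] [[226.0, 139.0], [233.0, 37.0], [321.0, 44.0], [315.0, 145.0]]
[271.72047752  83.96257332] [272.67914114  90.14567796]
100 [(100, 4, 200), (90, 5, 189), (14, 255, 151), (19, 113, 149), (90, 18, 128), (77, 22, 104), (23, 52, 99), (19, 122, 247), (107, 9, 191), (75, 5, 106)]
110 [(102, 6, 203), (105, 5, 197), (22, 90, 246), (20, 137, 145), (90, 18, 83), (96, 20, 127), (23, 120,
[... 1051 characters left out ...]
 (110, 7, 103), (105, 5, 107), (105, 5, 110), (90, 2, 104), (110, 8, 101), (125, 9, 165)]
190 [(108, 6, 203), (102, 12, 108), (60, 2, 108), (100, 9, 170), (98, 6, 159), (102, 7, 176), (60, 7, 108), (120, 2, 119), (105, 5, 99), (100, 8, 196)]
200 [(105, 3, 198), (110, 4, 191), (102, 7, 195), (113, 5, 203), (96, 7, 194), (100, 8, 204), (110, 11, 202), (90, 7, 190), (100, 4, 194), (100, 8, 197)]
210 [(106, 14, 203), (83, 5, 193), (90, 4, 197), (105, 8, 190), (102, 6, 200), (120, 6, 200), (102, 6, 200), (113, 5, 204), (70, 4, 197), (100, 4, 200)]
220 [(111, 9, 194), (116, 11, 194), (100, 8, 194), (94, 9, 192), (102, 7, 194), (77, 9, 194), (75, 5, 195), (113, 5, 200), (113, 5, 199), (98, 5, 195)]
```

Run:
```python
from h import *
import json
w=cv2.imread("pics/w7.png")[:,:,::-1];cw=json.load(open("w7.json"));h=cv2.cvtColor(w,cv2.COLOR_RGB2HSV)
og=((h[:,:,0]>=4)&(h[:,:,0]<=17)&(h[:,:,1]>=170)&(h[:,:,2]>60)).astype(np.uint8)
for y in range(60,126,3):print(y,"".join("#" if og[y,x] else "." for x in range(222,326)))
e=cv2.Canny(cv2.GaussianBlur(cv2.cvtColor(w,cv2.COLOR_RGB2GRAY),(3,3),0),40,120)
L=cv2.HoughLinesP(e[20:160,210:340],1,np.pi/360,25,minLineLength=30,maxLineGap=4)
for l in L[:,0]:
    x0,y0,x1,y1=l+np.array([210,20,210,20]);print((x0,y0,x1,y1),round(float(np.degrees(np.arctan2(y1-y0,x1-x0))),1))
```

```text
60 ........................................................................................................
63 ........................................................................................................
66 .........###.####.......................................................................................
69 .........#.....###................................................................###..#####............
72 ........##...#######..............................................................##......##............
75 ........###..#########..........................................................####......##............
78 ........###############........................................................#####......#.............
81 .........###############.......................................................#####......#.............
84 .........##############.........................................................####.....##.............
87 .........##############.........................................................###......#..............
90 .........########
[... 1107 characters left out ...]
...................................................................
123 ........................................................................................................
(np.int64(315), np.int64(122), np.int64(321), np.int64(54)) -85.0
(np.int64(317), np.int64(127), np.int64(339), np.int64(82)) -63.9
(np.int64(255), np.int64(98), np.int64(277), np.int64(51)) -64.9
(np.int64(295), np.int64(23), np.int64(332), np.int64(44)) 29.6
(np.int64(313), np.int64(134), np.int64(335), np.int64(89)) -63.9
(np.int64(282), np.int64(97), np.int64(286), np.int64(65)) -82.9
(np.int64(284), np.int64(121), np.int64(287), np.int64(87)) -85.0
(np.int64(262), np.int64(109), np.int64(294), np.int64(126)) 28.0
```

Run:
```python
from h import *
import json
cw=json.load(open("w7.json"))
L=at(cw,231,85,132);Rr=at(cw,312.5,87,132);print(L,Rr,np.linalg.norm(L-Rr),"centre",at(cw,271.7,86,132))
print("handle width", np.linalg.norm(at(cw,304,68,132)-at(cw,301,104,132)))
# ring in w6
c6=json.load(open("w6.json"));w=cv2.imread("pics/w6.png")[:,:,::-1]
g=cv2.cvtColor(w,cv2.COLOR_RGB2GRAY)
b=(g[85:100,277:292]>200);ys,xs=np.nonzero(b);print("dot",xs.mean()+277,ys.mean()+85,at(c6,xs.mean()+277,ys.mean()+85,94))
h=cv2.cvtColor(w,cv2.COLOR_RGB2HSV)
for m in finder.masks_of("wrist","ring"):pass
P=outer(w,(190,380,5,195));
def f(q):
    X=np.array([at(c6,u,v,60) for u,v in P]);return np.hypot(X[:,0]-q[0],X[:,1]-q[1])-q[2]
r=least_squares(f,[559,57,90],loss="soft_l1");print("pulley z60",r.x)
print("brown/gray crop around eyes (hue,sat,val)")
for y in range(116,158,2):print(y," ".join("%3d"%g[y,x] for x in range(228,284,2)))
```

```text
[ 488.24081923 -334.53118109  132.        ] [ 489.84624865 -270.58296785  132.        ] 63.96836233660674 centre [ 489.04276528 -302.62356637  132.        ]
handle width 26.488242054727323
dot 283.96875 91.96875 [562.5917654   58.50671037  94.        ]
pulley z60 [562.59822659  58.38801771  88.25890524]
brown/gray crop around eyes (hue,sat,val)
116 106 198 230 230 230 232 252 253 254 247 202 211 222 231 212 146 146 150 149 150 150 151 149 155 146 152 149 142
118  87 160 230 230 229 230 247 254 253 254 251 206 174 222 231 201 149 143 147 153 156 152 157 154 151 149 152 149
120  72 132 220 232 228 240 254 255 225 250 255 255 223 189 214 194 149 140 142 154 156 151 154 151 139 124 120 119
122  52  86 150 204 217 250 255 242 149 209 220 243 235 170 128 129 124 104  99 125 122 120 122 120 100  67  70  74
124  60  70  75 100 150 233 239 157 121 126 125 132 139 140 136 130 129 121 103  87  74  66  71  72  70  68  67  69
126  50  66  55  90 132 133 122 124 127 131 127 127 127 137 147 135 126 130 127 116  95  81  75  68  75  78  66  73
128  59  85  93 113 137 129 120 126 129 131 128 124 128 1
[... 982 characters left out ...]
 130
146  55  59  46  49  59  56  50  51  49  51  54  51  69 112 139 137 126 124 124 131 136 138 136 125 128 126 124 123
148  63  58  57  50  64  50  49  50  46  58  61  52  62  65 101 125 136 130 126 133 137 138 126 124 125 126 125 126
150  54  59  57  57  60  51  62  59  52  51  51  55  53  58  58  82 121 140 131 139 138 126 123 129 124 127 126 129
152  56  60  50  53  52  59  59  52  55  60  61  57  66  60  51  59  74 105 136 133 102 102 117 121 121 120 125 128
154  59  62  54  56  56  60  47  61  46  55  62  58  60  60  54  61  54  62  92  98  64  70  74  80  77  91  95 100
156  61  53  60  63  47  52  54  58  60  50  57  56  52  60  54  53  55  59  55  60  55  47  52  56  61  52  61  58
```

Pliers centre is at (488.5, -302.6) with block yaw about -0.085 rad (handle span reads 64 mm against the true 66). Next: move above them, down around the handles, and check before gripping.

Request:
step_arm:
  plan:
    - {"dx": -0.0172, "dy": -0.0007, "dz": 0, "rx": 0, "ry": 0, "rz": -0.0147}
    - {"dx": -0.0172, "dy": -0.0007, "dz": 0, "rx": 0, "ry": 0, "rz": -0.0147}
    - {"dx": -0.0172, "dy": -0.0007, "dz": 0, "rx": 0, "ry": 0, "rz": -0.0147}
    - {"dx": -0.0172, "dy": -0.0007, "dz": 0, "rx": 0, "ry": 0, "rz": -0.0147}
    - {"dx": -0.0172, "dy": -0.0007, "dz": 0, "rx": 0, "ry": 0, "rz": -0.0147}
    - {"dx": -0.0172, "dy": -0.0005, "dz": 0, "rx": 0, "ry": 0, "rz": -0.0147}
    - {"dx": 0, "dy": 0, "dz": -0.025, "rx": 0, "ry": 0, "rz": 0}
    - {"dx": 0, "dy": 0, "dz": -0.025, "rx": 0, "ry": 0, "rz": 0}
    - {"dx": 0, "dy": 0, "dz": -0.025, "rx": 0, "ry": 0, "rz": 0}
    - {"dx": 0, "dy": 0, "dz": -0.02, "rx": 0, "ry": 0, "rz": 0}
    - {"dx": 0, "dy": 0, "dz": -0.02, "rx": 0, "ry": 0, "rz": 0}
    - {"dx": 0, "dy": 0, "dz": -0.015, "rx": 0, "ry": 0, "rz": 0}
    - {"dx": 0, "dy": 0, "dz": 0, "rx": 0, "ry": 0, "rz": 0}
    - {"dx": 0, "dy": 0, "dz": 0, "rx": 0, "ry": 0, "rz": 0}
  jaw: 0

```text
time: 12.63
position: [490.1, -300.5, 53.7]
tool_rot: [-0.136, -3.138, -0.001]
ft_force: [0.7, 0.7, 0.6]
width: 1.001
finger_force: 0.0
```

Run:
```python
from h import *
o=get_obs();cw=vision.camera_params("wrist");w=vision.capture("wrist");save("w8",w);s=vision.capture("scene");save("s8",s);print(o["position"],o["tool_rot"],o["joints"],o["time"],o["ft_force"])
h=cv2.cvtColor(w,cv2.COLOR_RGB2HSV);g=cv2.cvtColor(w,cv2.COLOR_RGB2GRAY)
og=((h[:,:,0]>=4)&(h[:,:,0]<=17)&(h[:,:,1]>=170)&(h[:,:,2]>60)).astype(np.uint8)
for y in range(170,300,5):print(y,"".join("#" if og[y,x] else ("d" if g[y,x]<45 else ".") for x in range(160,400,2)))
cs=vision.camera_params("scene");hs=cv2.cvtColor(s,cv2.COLOR_RGB2HSV);gs=cv2.cvtColor(s,cv2.COLOR_RGB2GRAY)
os_=((hs[:,:,0]>=4)&(hs[:,:,0]<=14)&(hs[:,:,1]>=170)).astype(np.uint8)
print([proj(cs,p).round(1) for p in([488,-303,132],[488,-303,60],[488,-336,132],[488,-270,132])])
for y in range(255,320,2):print(y,"".join("#" if os_[y,x] else ("d" if gs[y,x]<45 else ".") for x in range(90,180)))
```

```text
[ 490.10892326 -300.52537646   53.69007385] [-1.36407556e-01 -3.13754013e+00 -1.28605856e-03] [-5.70164329e-01  4.21006758e-01  1.73597186e+00  1.92916301e-04
  9.85966671e-01 -2.05417008e+00] 12.6333 [0.67841543 0.7454601  0.61876899]
170 ........................................................................................................................
175 ........................................................................................................................
180 ........................................................................................................................
185 ........................................................................................................................
190 ........................................................................................................................
195 ........................................................................................................................
200 ..............................................................................................................
[... 4913 characters left out ...]
...................................
307 ............dddddd....ddd............dddddddddddd.........................................
309 ..............ddd......................dddd...............................................
311 ..........................................................................................
313 ..........................................................................................
315 ..........................................................................................
317 ..........................................................................................
319 ..........................................................................................
```

The handles sit between the fingers with tips near z≈90 mm, as expected. They are about 3 mm off centre, so I shift and then squeeze gently to 62 mm (jaw 0.32).

Request:
step_arm:
  plan:
    - {"dx": -0.001, "dy": -0.0015, "dz": 0, "rx": 0, "ry": 0, "rz": 0}
    - {"dx": 0, "dy": 0, "dz": 0, "rx": 0, "ry": 0, "rz": 0}
    - {"dx": 0, "dy": 0, "dz": 0, "rx": 0, "ry": 0, "rz": 0}
  jaw: 0.22

```text
time: 12.98
position: [489.5, -303.3, 54.8]
tool_rot: [0.139, 3.137, -0.001]
ft_force: [0.1, -0.3, 0.2]
width: 0.813
finger_force: 0.0
```

Request:
step_arm:
  plan:
    - {"dx": 0, "dy": 0, "dz": 0, "rx": 0, "ry": 0, "rz": 0}
    - {"dx": 0, "dy": 0, "dz": 0, "rx": 0, "ry": 0, "rz": 0}
    - {"dx": 0, "dy": 0, "dz": 0, "rx": 0, "ry": 0, "rz": 0}
  jaw: 0.32

```text
time: 13.23
position: [489.4, -302.4, 54.5]
tool_rot: [0.139, 3.138, 0.002]
ft_force: [-0.2, 3.4, 4.1]
width: 0.682
finger_force: 10.0
```

Grip is good: width 62 mm, 10 N per finger. Now I lift straight up, then move with rotation to the look pose beyond the ring's eyes.

Request:
step_arm:
  plan:
    - {"dx": 0, "dy": 0, "dz": 0.01, "rx": 0, "ry": 0, "rz": 0}
    - {"dx": 0, "dy": 0, "dz": 0.02, "rx": 0, "ry": 0, "rz": 0}
    - {"dx": 0, "dy": 0, "dz": 0.03, "rx": 0, "ry": 0, "rz": 0}
    - {"dx": 0, "dy": 0, "dz": 0.03, "rx": 0, "ry": 0, "rz": 0}
    - {"dx": 0, "dy": 0, "dz": 0.03, "rx": 0, "ry": 0, "rz": 0}
    - {"dx": 0.006, "dy": 0.012, "dz": 0, "rx": 0, "ry": 0, "rz": -0.04}
    - {"dx": 0.013, "dy": 0.025, "dz": 0, "rx": 0, "ry": 0, "rz": -0.05}
    - {"dx": 0.013, "dy": 0.025, "dz": 0, "rx": 0, "ry": 0, "rz": -0.05}
    - {"dx": 0.013, "dy": 0.025, "dz": 0, "rx": 0, "ry": 0, "rz": -0.05}
    - {"dx": 0.013, "dy": 0.025, "dz": 0, "rx": 0, "ry": 0, "rz": -0.05}
    - {"dx": 0.013, "dy": 0.025, "dz": 0, "rx": 0, "ry": 0, "rz": -0.05}
    - {"dx": 0.013, "dy": 0.025, "dz": 0, "rx": 0, "ry": 0, "rz": -0.05}
    - {"dx": 0.013, "dy": 0.025, "dz": 0, "rx": 0, "ry": 0, "rz": -0.05}
    - {"dx": 0.013, "dy": 0.025, "dz": 0, "rx": 0, "ry": 0, "rz": -0.05}
    - {"dx": 0.013, "dy": 0.025, "dz": 0, "rx": 0, "ry": 0, "rz": -0.05}
    - {"dx": 0.013, "dy": 0.025, "dz": 0, "rx": 0, "ry": 0, "rz": -0.05}
    - {"dx": 0.015, "dy": 0.025, "dz": 0, "rx": 0, "ry": 0, "rz": 0}
    - {"dx": 0.006, "dy": 0.011, "dz": 0, "rx": 0, "ry": 0, "rz": 0}
    - {"dx": 0, "dy": 0, "dz": 0, "rx": 0, "ry": 0, "rz": 0}
    - {"dx": 0, "dy": 0, "dz": 0, "rx": 0, "ry": 0, "rz": 0}

```text
time: 14.9
position: [645.5, -5.3, 173.4]
tool_rot: [-0.968, -2.987, 0.003]
ft_force: [-0.9, -1.1, -3.2]
width: 0.682
finger_force: 8.5
```

Run:
```python
from h import *
import json
vision.capture("wrist")
o=get_obs();cw=vision.camera_params("wrist");w=vision.capture("wrist");save("w9",w);print(o["position"],o["tool_rot"],o["joints"],o["time"],o["ft_force"],o["width"],o["finger_force"])
json.dump({k:np.array(v).tolist() for k,v in cw.items()},open("w9.json","w"))
c=proj(cw,[561,58,94]);print(c)
g=cv2.cvtColor(w,cv2.COLOR_RGB2GRAY);x,y=c.astype(int);b=cv2.GaussianBlur(g,(5,5),0)[y-18:y+19,x-18:x+19]>190
n,l,s,ce=cv2.connectedComponentsWithStats(b.astype(np.uint8));print([(s[i,4],ce[i]+[x-18,y-18]) for i in range(1,n)])
for m in finder.masks_of("wrist","ring"):
    ys,xs=np.nonzero(m["mask"]);print("ring",round(m["confidence"],2),m["bbox"])
    P=np.array([at(cw,u,v,91)[:2] for u,v in zip(xs,ys)]);np.save("ring9.npy",P)
    C=at(cw,*c,91)[:2];d=P-[562,58.5];r=np.hypot(*d.T);q=d[(r>48)&(r<62)].mean(0);print(len(P),np.degrees(np.arctan2(q[1],q[0])),np.hypot(*q),np.percentile(r,[1,50,95,99]))
```

```text
[645.29135024  -6.03743963 173.56809436] [-9.70118169e-01 -2.98688299e+00  2.66965304e-03] [-2.64134514e-02  4.33158837e-01  1.39073250e+00 -1.35700591e-03
  1.31925205e+00 -9.68781987e-01] 14.95 [ 0.01426718 -0.06475664 -3.44331711] 0.6776585877173323 8.522559106349945
[279.98819104  86.9752101 ]
[(np.int32(362), array([281.5       ,  88.26519337]))]
ring 0.65 [231.4, 27.7, 104.0, 122.4]
3313 -35.440370562218575 50.12711809102177 [31.88074546 41.50844905 51.84883445 55.25049415]
ring 0.54 [216.2, 205.7, 84.1, 104.5]
2383 nan nan [114.79456619 152.78697974 187.78138139 227.82972858]
ring 0.46 [0.0, 167.3, 75.8, 85.6]
4051 nan nan [245.9951581  273.06172746 307.29578149 317.38275002]
ring 0.43 [213.2, 193.2, 129.9, 118.1]
6121 nan nan [ 96.35503068 148.92326518 183.69349437 223.8489263 ]<stdin>:12: RuntimeWarning: Mean of empty slice.
  ret = um.true_divide(
```

Run:
```python
from h import *
import json
cw=json.load(open("w9.json"));w=cv2.imread("pics/w9.png")[:,:,::-1];h=cv2.cvtColor(w,cv2.COLOR_RGB2HSV)
g=cv2.cvtColor(w,cv2.COLOR_RGB2GRAY)
n,l,s,ce=cv2.connectedComponentsWithStats((cv2.GaussianBlur(g,(3,3),0)[70:107,262:300]>215).astype(np.uint8));print([(s[i],ce[i]+[262,70]) for i in range(1,n) if s[i,4]>20])
C=at(cw,281.5,88.3,94);print("C",C)
a=np.radians(-36);e=np.array([np.cos(a),np.sin(a)]);f=np.array([-e[1],e[0]])
for k in(-10,0,10):print(k,proj(cw,[*(C[:2]+46*e+k*f),91]),proj(cw,[*(C[:2]+55*e+k*f),91]))
print("S")
for y in range(122,156,2):print(y," ".join("%3d"%h[y,x,1] for x in range(252,312,2)))
print("V")
for y in range(122,156,2):print(y," ".join("%3d"%h[y,x,2] for x in range(252,312,2)))
```

```text
[(array([ 10,   8,  20,  21, 329], dtype=int32), array([281.48632219,  88.17629179]))]
C [562.64359535  58.43199498  94.        ]
-10 [270.3705517  142.22134611] [270.42514887 152.17150383]
0 [281.28074663 142.23280021] [281.2455666  152.18334391]
10 [292.19200348 142.24425543] [292.06702884 152.19518513]
S
122  26 180 202 195 184 126  27  30  17   7  28  26  20  20  13  25  27  20  14  18  15  21  27  20  98 145 164 197 203  42
124  13  90 177 200 180 187 163 110  46  37  28  26  17  16  26  35  20  22  20  26  14  27  92 132 154 179 197 169  49   2
126  10   4  44 142 191 188 202 188 163 143  93  49  10  20  13  29  13   7  30 102 117 137 149 164 182 204 101   1   0   0
128  15   8  10  24 109 179 196 195 194 187 183 167 155 147 145 147 145 148 162 189 169 179 171 197 174  50   3   0   0   1
130   5  10  10  12   2  63 174 183 196 186 195 192 204 185 196 192 190 186 202 203 205 199 195 160  23   0   0   0   1   0
132 114  37   7  14  16   3  60  67  73  66  64  69  67  75 111 150  78  77  72  69  74  71  18   4   1   0   0   1   0  10
134 182 153  69   7  15  15   5   7   5   9   0
[... 2726 characters left out ...]
 168 167 165 146 154 165 146 166 169 172 173 172 172 149 142 255 255 255 255 255
146 147 151 159 168 164 147 150 169 178 172 169 172 163 144 158 159 142 165 171 173 173 172 172 147 145 200 255 255 249 246
148 148 145 146 153 154 149 146 148 158 154 151 146 151 142 159 160 145 147 155 151 157 149 158 143 146 153 175 162 154 153
150 145 150 144 141 137 139 144 144 146 143 147 144 149 149 224 242 152 147 148 144 144 146 144 150 150 145 141 151 140 144
152 144 142 143 146 144 144 144 140 140 142 145 139 141 141 190 230 148 146 138 144 144 141 142 139 141 144 144 141 143 144
154 147 146 143 146 147 150 141 143 143 146 143 147 142 141 141 144 144 147 145 142 144 142 145 141 143 142 144 143 146 150
```

The eye holes are crisp in the wrist view: left centre (270.7,142), right (292,142). The predictions for -36° were (270.4,142.2) and (292.2,142.2), so yaw is right. Moving above the eyes.

Request:
step_arm:
  plan:
    - {"dx": -0.008, "dy": 0.0066, "dz": 0, "rx": 0, "ry": 0, "rz": 0}
    - {"dx": -0.012, "dy": 0.01, "dz": -0.004, "rx": 0, "ry": 0, "rz": 0}
    - {"dx": -0.012, "dy": 0.01, "dz": -0.008, "rx": 0, "ry": 0, "rz": 0}
    - {"dx": -0.009, "dy": 0.0075, "dz": -0.008, "rx": 0, "ry": 0, "rz": 0}
    - {"dx": -0.003, "dy": 0.0024, "dz": -0.008, "rx": 0, "ry": 0, "rz": 0}
    - {"dx": 0, "dy": 0, "dz": -0.006, "rx": 0, "ry": 0, "rz": 0}
    - {"dx": 0, "dy": 0, "dz": 0, "rx": 0, "ry": 0, "rz": 0}
    - {"dx": 0, "dy": 0, "dz": 0, "rx": 0, "ry": 0, "rz": 0}
    - {"dx": 0, "dy": 0, "dz": 0, "rx": 0, "ry": 0, "rz": 0}

```text
time: 15.8
position: [602.9, 30.9, 140.3]
tool_rot: [0.971, 2.986, 0.0]
ft_force: [0.8, -0.3, -1.9]
width: 0.678
finger_force: 8.5
```

Run:
```python
from h import *
s=vision.capture("scene");save("s10",s);o=get_obs();print(o["position"],o["tool_rot"],o["time"],o["width"],o["finger_force"],o["ft_force"])
cs=vision.camera_params("scene");e=np.array([.809,-.588]);f=np.array([.588,.809]);C=np.array([560,57.])
for k in(-10,10):print("eye",proj(cs,[*(C+46*e+k*f),91]))
g=cv2.cvtColor(s,cv2.COLOR_RGB2GRAY)
w=vision.capture("wrist");save("w10",w)
for y in range(200,252,1):print(y," ".join("%3d"%g[y,x] for x in range(270,318,1)))
```

```text
[602.89794667  31.03984846 140.30613654] [9.71198714e-01 2.98649721e+00 6.02954139e-04] 15.85 0.6845136692766423 8.510368913412094 [ 0.22343788  0.32932426 -2.42349775]
eye [288.76760153 243.2105288 ]
eye [297.87054483 242.70161869]
200 140 139 140 140 135 118  83  50  36  35  31  28  28  39  55  70  96 121 133 135 135 137 137 137 139 140 140 138 136 133 133 134 135 134 135 134 125  99  65  53  78 101 105  80  44  21  22  29
201 140 140 139 138 136 118  84  50  36  34  31  27  28  39  51  65  90 117 131 135 137 137 136 137 138 139 139 139 136 134 133 134 135 135 135 134 123  97  62  52  77 101 105  85  49  21  22  30
202 139 141 140 139 134 119  85  53  37  33  31  28  27  39  50  63  83 110 128 134 134 135 136 137 137 138 139 138 137 136 135 135 134 133 135 132 120  92  59  48  64  81  85  69  42  22  24  29
203 139 138 140 138 135 120  92  55  36  35  31  26  28  39  53  62  78 104 125 132 134 135 136 136 137 138 138 138 137 134 134 134 133 135 134 132 118  86  55  45  54  64  65  54  32  19  24  32
204 136 138 139 138 135 124  99  60  38  35  30  27  28  40  54  62  77 101 122 132
[... 8624 characters left out ...]
  66  67  65  63  61  62  65  64  65  65  64  64  64  63  61  61  61  59  60  59  60  60  61  57  43  30  27  27
249  38  46  54  58  61  61  61  59  62  62  61  62  61  61  61  62  61  62  62  62  62  63  62  63  61  61  62  61  63  62  63  62  61  61  61  61  62  60  61  59  58  54  50  46  34  30  28  29
250  31  38  46  51  57  60  60  60  59  62  60  60  61  60  60  61  62  61  59  60  60  62  60  61  61  62  62  62  61  62  60  60  62  61  59  61  60  61  59  56  53  46  38  36  33  30  28  25
251  29  31  35  41  48  55  56  59  61  60  61  61  61  61  62  61  59  61  60  60  59  62  62  63  61  61  62  61  62  61  61  62  62  61  61  61  60  58  57  53  46  37  31  33  36  31  28  26
```

Run:
```python
from h import *
o=get_obs();print(o["position"],o["tool_rot"])
cs=vision.camera_params("scene");P=o["position"]
for z in(90,100,133,218):print(z,proj(cs,[P[0],P[1],z]))
f=np.array([.588,.809])
for k in(-33,33):print("handle outer top",proj(cs,[*(P[:2]+k*f),218]))
s=cv2.imread("pics/s10.png")[:,:,::-1];h=cv2.cvtColor(s,cv2.COLOR_RGB2HSV)
og=((h[:,:,0]>=3)&(h[:,:,0]<=14)&(h[:,:,1]>=170)).astype(np.uint8)
for y in range(170,226,3):
    x=np.nonzero(og[y,240:345])[0]+240;print(y,x.tolist())
w=cv2.imread("pics/w10.png")[:,:,::-1];h=cv2.cvtColor(w,cv2.COLOR_RGB2HSV);g=cv2.cvtColor(w,cv2.COLOR_RGB2GRAY)
og=((h[:,:,0]>=4)&(h[:,:,0]<=17)&(h[:,:,1]>=170)&(h[:,:,2]>60)).astype(np.uint8)
for y in range(225,280,10):
    x=np.nonzero(og[y,150:410])[0]+150;print(y,(x.min(),x[x<278].max(),x[x>278].min(),x.max()) if len(x) else 0)
```

```text
[602.82989057  31.09460221 140.30876237] [9.71116258e-01 2.98656504e+00 5.99982945e-04]
90 [295.4427398  244.43337422]
100 [295.62305741 241.17007308]
133 [296.23671324 230.06442574]
218 [297.96191778 198.84250583]
handle outer top [281.38044885 199.63574836]
handle outer top [314.44284696 198.05407302]
170 []
173 []
176 []
179 []
182 []
185 []
188 []
191 []
194 []
197 [283, 309, 310, 311, 312, 313]
200 [283, 284, 309, 310, 311, 312, 313, 314]
203 [283, 284, 285, 309, 310, 311, 312, 313, 314]
206 [283, 284, 285, 309, 310, 311, 312, 313]
209 [283, 284, 285, 309, 310, 311, 312, 313]
212 [283, 284, 285, 309, 310, 311, 312, 313]
215 [283, 284, 285, 286, 309, 310, 311, 312]
218 [283, 284, 285, 286]
221 []
224 []Traceback (most recent call last):
  File "<stdin>", line 14, in <module>
    return umr_minimum(a, axis, None, out, keepdims, initial, where)
ValueError: zero-size array to reduction operation minimum which has no identity
```

Run:
```python
from h import *
w=vision.capture("wrist");cw=vision.camera_params("wrist");P=get_obs()["position"]
for dz in(39+19,20,0,-20,-38):print("axis at tcp+",dz,proj(cw,P+[0,0,dz]))
g=cv2.cvtColor(w,cv2.COLOR_RGB2GRAY);h=cv2.cvtColor(w,cv2.COLOR_RGB2HSV)
ms=finder.masks_of("wrist","pliers_grip")
for m in ms:print(round(m["confidence"],2),m["bbox"])
M=ms[0]["mask"]
for y in range(150,285,6):
    x=np.nonzero(M[y])[0]
    print(y,(x.min(),x.max()) if len(x) else 0)
for y in range(170,280,6):print(y," ".join("%3d"%g[y,x] for x in range(196,360,5)))
s=vision.capture("scene")
for m in finder.masks_of("scene","pliers_grip")[:2]:
    print("scene",round(m["confidence"],2),m["bbox"])
    for y in range(195,248,3):
        x=np.nonzero(m["mask"][y])[0];print(y,(x.min(),x.max(),(x.min()+x.max())/2) if len(x) else 0)
```

```text
axis at tcp+ 58 [276.63340381 269.62443635]
axis at tcp+ 20 [276.84986954 243.33598438]
axis at tcp+ 0 [276.93512946 232.98168422]
axis at tcp+ -20 [277.00677426 224.28085734]
axis at tcp+ -38 [277.0621284  217.55843244]
0.71 [211.9, 193.2, 132.6, 116.2]
150 0
156 0
162 0
168 0
174 0
180 0
186 0
192 0
198 (np.int64(255), np.int64(290))
204 (np.int64(255), np.int64(290))
210 (np.int64(256), np.int64(294))
216 (np.int64(255), np.int64(295))
222 (np.int64(256), np.int64(298))
228 (np.int64(256), np.int64(329))
234 (np.int64(225), np.int64(332))
240 (np.int64(222), np.int64(335))
246 (np.int64(219), np.int64(338))
252 (np.int64(216), np.int64(341))
258 (np.int64(213), np.int64(343))
264 (np.int64(212), np.int64(342))
270 (np.int64(213), np.int64(342))
276 0
282 0
170  55  50  58  53 114 129 145 119 137  72  74  74  74  74  77  72  68  72  68  74  71  74  75  85 125 130 142 127  93  60  62  70  56
176  57  61  66  43  66 130 147 140 132 127  71  69  73  69  77  73  73  77  72  71  76  71  77 130 124 145 138 132  54  62  54  58  62
182  62  52  60  63  56 112 134 142 146 142 135  71  74  7
[... 3045 characters left out ...]
))
237 (np.int64(290), np.int64(301), np.float64(295.5))
240 0
243 0
246 0
scene 0.62 [271.2, 218.1, 21.6, 32.6]
195 0
198 0
201 0
204 0
207 0
210 0
213 0
216 0
219 (np.int64(277), np.int64(279), np.float64(278.0))
222 (np.int64(274), np.int64(279), np.float64(276.5))
225 (np.int64(273), np.int64(278), np.float64(275.5))
228 (np.int64(272), np.int64(277), np.float64(274.5))
231 (np.int64(272), np.int64(274), np.float64(273.0))
234 (np.int64(273), np.int64(276), np.float64(274.5))
237 (np.int64(275), np.int64(283), np.float64(279.0))
240 (np.int64(278), np.int64(286), np.float64(282.0))
243 (np.int64(283), np.int64(293), np.float64(288.0))
246 (np.int64(286), np.int64(293), np.float64(289.5))
```

The network's pliers mask in the scene view puts the legs at columns 290.7 and 300.5, which matches the kinematics. The eye holes are at 289.5 and 298, so I shift about 2.5 mm and go down until the pins enter.

Request:
step_arm:
  plan:
    - {"dx": -0.0024, "dy": -0.0014, "dz": -0.003, "rx": 0, "ry": 0, "rz": 0}
    - {"dx": 0, "dy": 0, "dz": -0.003, "rx": 0, "ry": 0, "rz": 0}
    - {"dx": 0, "dy": 0, "dz": 0, "rx": 0, "ry": 0, "rz": 0}
    - {"dx": 0, "dy": 0, "dz": -0.002, "rx": 0, "ry": 0, "rz": 0}
    - {"dx": 0, "dy": 0, "dz": -0.002, "rx": 0, "ry": 0, "rz": 0}
    - {"dx": 0, "dy": 0, "dz": 0, "rx": 0, "ry": 0, "rz": 0}

```text
time: 16.6
position: [599.4, 30.1, 129.4]
tool_rot: [-0.97, -2.987, 0.0]
ft_force: [0.6, 0.1, -2.6]
width: 0.679
finger_force: 8.5
```

Request:
step_arm:
  plan:
    - {"dx": 0, "dy": 0, "dz": -0.0015, "rx": 0, "ry": 0, "rz": 0}
    - {"dx": 0, "dy": 0, "dz": 0, "rx": 0, "ry": 0, "rz": 0}

```text
time: 16.77
position: [599.6, 30.1, 128.1]
tool_rot: [-0.97, -2.988, 0.0]
ft_force: [-1.0, -0.0, -2.6]
width: 0.683
finger_force: 8.5
```

Request:
step_arm:
  plan:
    - {"dx": 0, "dy": 0, "dz": -0.0015, "rx": 0, "ry": 0, "rz": 0}
    - {"dx": 0, "dy": 0, "dz": 0, "rx": 0, "ry": 0, "rz": 0}

```text
time: 16.93
position: [599.6, 30.1, 126.7]
tool_rot: [-0.971, -2.988, 0.0]
ft_force: [-0.5, 0.4, -3.7]
width: 0.682
finger_force: 8.5
```

Request:
step_arm:
  plan:
    - {"dx": 0, "dy": 0, "dz": -0.0015, "rx": 0, "ry": 0, "rz": 0}
    - {"dx": 0, "dy": 0, "dz": 0, "rx": 0, "ry": 0, "rz": 0}

```text
time: 17.1
position: [599.8, 30.1, 125.3]
tool_rot: [0.971, 2.988, 0.0]
ft_force: [0.1, -0.6, -1.4]
width: 0.68
finger_force: 8.5
```

Request:
step_arm:
  plan:
    - {"dx": 0, "dy": 0, "dz": -0.0015, "rx": 0, "ry": 0, "rz": 0}
    - {"dx": 0, "dy": 0, "dz": 0, "rx": 0, "ry": 0, "rz": 0}

```text
time: 17.27
position: [599.9, 30.0, 123.9]
tool_rot: [0.97, 2.987, 0.0]
ft_force: [-0.1, -0.1, -2.1]
width: 0.679
finger_force: 8.5
```

Request:
step_arm:
  plan:
    - {"dx": 0, "dy": 0, "dz": -0.0015, "rx": 0, "ry": 0, "rz": 0}
    - {"dx": 0, "dy": 0, "dz": 0, "rx": 0, "ry": 0, "rz": 0}

```text
time: 17.43
position: [599.9, 30.0, 122.3]
tool_rot: [0.97, 2.987, 0.0]
ft_force: [0.8, -1.0, -0.9]
width: 0.681
finger_force: 8.5
```

Request:
step_arm:
  plan:
    - {"dx": 0, "dy": 0, "dz": -0.0015, "rx": 0, "ry": 0, "rz": 0}
    - {"dx": 0, "dy": 0, "dz": 0, "rx": 0, "ry": 0, "rz": 0}

```text
time: 17.6
position: [599.6, 30.1, 120.7]
tool_rot: [-0.971, -2.988, -0.0]
ft_force: [1.0, -1.0, -1.8]
width: 0.679
finger_force: 8.5
```

Run:
```python
from h import *
s=vision.capture("scene");save("s11",s);cs=vision.camera_params("scene");P=get_obs()["position"];print(P)
for z in(85.5,91):print(proj(cs,[P[0],P[1],z]))
for m in finder.masks_of("scene","pliers_grip")[:1]:
    for y in range(225,250,2):
        x=np.nonzero(m["mask"][y])[0];print(y,(x.min(),x.max()) if len(x) else 0)
g=cv2.cvtColor(s,cv2.COLOR_RGB2GRAY)
for y in range(232,252,1):print(y," ".join("%3d"%g[y,x] for x in range(276,312,1)))
```

```text
[599.63413275  30.0964885  120.76446068]
[294.03267261 245.30337623]
[294.12561277 243.52585826]
225 (np.int64(281), np.int64(310))
227 (np.int64(281), np.int64(310))
229 (np.int64(287), np.int64(310))
231 (np.int64(288), np.int64(309))
233 (np.int64(288), np.int64(303))
235 (np.int64(288), np.int64(302))
237 (np.int64(288), np.int64(302))
239 (np.int64(288), np.int64(301))
241 (np.int64(288), np.int64(301))
243 (np.int64(288), np.int64(301))
245 (np.int64(288), np.int64(300))
247 0
249 0
232  57  40  30  27  28  27  27  28  29  29  28  31  29  29  29  30  30  30  30  30  29  29  28  31  34  35  35  33  36  41  52  73  86  79  80  97
233  59  43  32  32  31  29  29  28  29  27  29  32  34  31  30  28  29  31  29  31  30  29  30  35  41  40  39  38  47  55  65  79  90  85  88 108
234  62  50  40  43  44  38  32  28  29  29  29  34  36  32  31  28  30  29  30  29  30  29  31  36  41  40  38  46  59  68  72  76  82  83  95 118
235  66  58  56  60  61  54  43  34  28  29  31  34  38  34  30  29  30  31  31  30  29  30  31  34  35  33  39  52  65  73  74  75  76  80  98 121
236  69  68  6
[... 1653 characters left out ...]
  60  63  57  53  53  51  51  57  64  62  64  60  56  60  63  68  72  69  66  62  61  61  60  60  61  61  62
248  62  62  60  62  60  61  61  60  61  63  66  66  62  59  59  59  63  65  66  67  66  66  68  68  70  71  69  67  61  61  61  61  62  59  58  59
249  60  60  61  61  61  61  61  62  62  64  69  68  67  67  66  65  65  66  65  67  66  66  67  67  66  66  65  63  61  61  62  60  61  59  56  53
250  60  60  61  61  61  61  62  62  62  64  64  66  65  66  65  65  65  63  63  64  63  64  64  64  63  62  62  62  62  60  61  60  60  57  52  44
251  58  61  60  62  61  61  62  62  63  61  63  62  63  61  62  62  63  61  64  63  63  62  63  61  62  62  62  61  62  61  60  60  56  52  45  36
```

The force onset came at z≈125.5, which fits the shoulders reaching the eyes with the pins in the holes. I back off 3.5 mm so the ring lies flat, then spread fully.

Request:
step_arm:
  plan:
    - {"dx": 0, "dy": 0, "dz": 0.002, "rx": 0, "ry": 0, "rz": 0}
    - {"dx": 0, "dy": 0, "dz": 0.0015, "rx": 0, "ry": 0, "rz": 0}
    - {"dx": 0, "dy": 0, "dz": 0, "rx": 0, "ry": 0, "rz": 0}

```text
time: 17.95
position: [599.5, 30.2, 124.8]
tool_rot: [-0.971, -2.988, -0.0]
ft_force: [-1.1, 0.7, -2.7]
width: 0.68
finger_force: 8.5
```

Request:
step_arm:
  plan:
    - {"dx": 0, "dy": 0, "dz": 0, "rx": 0, "ry": 0, "rz": 0}
    - {"dx": 0, "dy": 0, "dz": 0, "rx": 0, "ry": 0, "rz": 0}
    - {"dx": 0, "dy": 0, "dz": 0, "rx": 0, "ry": 0, "rz": 0}
  jaw: 0.42

```text
time: 18.2
position: [599.6, 29.9, 124.4]
tool_rot: [0.97, 2.988, -0.0]
ft_force: [-0.1, -0.6, -1.9]
width: 0.582
finger_force: 13.2
```

Request:
step_arm:
  plan:
    - {"dx": 0, "dy": 0, "dz": 0, "rx": 0, "ry": 0, "rz": 0}
    - {"dx": 0, "dy": 0, "dz": 0, "rx": 0, "ry": 0, "rz": 0}
    - {"dx": 0, "dy": 0, "dz": 0, "rx": 0, "ry": 0, "rz": 0}
    - {"dx": 0, "dy": 0, "dz": 0, "rx": 0, "ry": 0, "rz": 0}
  jaw: 0.55

```text
time: 18.53
position: [599.5, 30.1, 124.1]
tool_rot: [-0.971, -2.987, -0.0]
ft_force: [-0.2, -0.9, -2.7]
width: 0.451
finger_force: 16.8
```

Run:
```python
from h import *
s=vision.capture("scene");save("s12",s);P=get_obs()["position"];print(P)
for n in("pliers_grip","ring"):
  for m in finder.masks_of("scene",n)[:2]:
    print(n,round(m["confidence"],2),m["bbox"])
    if n=="pliers_grip":
      for y in range(231,252,2):
        x=np.nonzero(m["mask"][y])[0];print(y,(x.min(),x.max()) if len(x) else 0)
g=cv2.cvtColor(s,cv2.COLOR_RGB2GRAY)
for y in range(234,252,1):print(y," ".join("%3d"%g[y,x] for x in range(270,320,1)))
```

```text
[599.53979593  30.12258822 124.13867675]
ring 0.78 [270.3, 215.7, 42.2, 34.1]
234  88  70  66  66  66  62  55  43  35  28  28  28  33  35  34  28  28  30  31  30  29  29  28  28  30  28  27  28  30  29  30  39  53  65  71  70  65  68  72  73  77  89 108 122 118  97  75  62  61  61
235  82  66  65  67  66  63  61  54  47  36  30  29  34  40  38  32  30  29  30  30  30  31  32  32  31  31  32  30  29  29  31  37  55  68  70  69  69  67  68  71  79  95 110 118 114  97  73  56  51  54
236  72  62  62  65  65  66  65  64  58  49  37  30  37  43  45  36  31  31  32  31  30  32  35  35  32  34  34  31  29  27  30  38  53  66  70  70  68  70  69  71  76  89  97  94  87  77  58  45  39  39
237  64  60  62  63  67  67  67  67  63  57  44  36  38  47  50  41  35  34  33  32  33  33  34  32  33  34  35  34  29  28  31  38  52  66  69  69  68  69  73  74  74  75  75  71  66  59  45  33  31  31
238  62  59  61  63  65  66  67  67  65  60  47  37  39  51  54  43  35  34  34  31  30  31  31  30  31  33  35  32  30  30  33  41  54  65  69  68  67  68  73  75  71  65  63  62  58  53  43  32  28  29
23
[... 1949 characters left out ...]
  61  65  66  67  65  65  64  64  65  79 106 130 137 130 110  71  41  29  25  27  26  28
249  36  46  55  59  61  60  61  60  60  61  62  64  65  67  66  67  66  66  66  66  62  60  59  60  60  61  61  62  62  64  63  63  63  61  61  62  66  80 105 126 133 121  97  63  37  28  28  27  26  27
250  32  38  46  53  57  58  59  60  59  61  61  62  62  63  63  64  64  62  63  64  62  61  60  60  62  62  62  61  61  60  63  61  62  61  62  62  66  84 109 125 121 104  80  56  36  28  29  28  29  28
251  30  30  37  43  48  55  58  59  61  61  62  62  61  61  60  62  63  61  61  61  61  62  61  61  62  62  63  61  61  62  61  61  61  62  62  61  63  76  97 112 103  85  68  52  36  31  26  27  28  27
```

The gap between the lugs has opened to about 14 mm, so the pins are in and spreading the ring. Now to the stop.

Request:
step_arm:
  plan:
    - {"dx": 0, "dy": 0, "dz": 0, "rx": 0, "ry": 0, "rz": 0}
    - {"dx": 0, "dy": 0, "dz": 0, "rx": 0, "ry": 0, "rz": 0}
    - {"dx": 0, "dy": 0, "dz": 0, "rx": 0, "ry": 0, "rz": 0}
    - {"dx": 0, "dy": 0, "dz": 0, "rx": 0, "ry": 0, "rz": 0}
  jaw: 0.66

```text
time: 19.02
position: [599.6, 30.2, 124.4]
tool_rot: [-0.971, -2.988, -0.0]
ft_force: [-0.0, 0.3, -2.6]
width: 0.36
finger_force: 30.0
```

Request:
step_arm:
  plan:
    - {"dx": 0, "dy": 0, "dz": -0.003, "rx": 0, "ry": 0, "rz": 0}
    - {"dx": 0, "dy": 0, "dz": -0.003, "rx": 0, "ry": 0, "rz": 0}
    - {"dx": 0, "dy": 0, "dz": -0.003, "rx": 0, "ry": 0, "rz": 0}
    - {"dx": 0, "dy": 0, "dz": 0, "rx": 0, "ry": 0, "rz": 0}

```text
time: 19.35
position: [599.1, 30.0, 114.4]
tool_rot: [-0.97, -2.986, 0.001]
ft_force: [-0.3, 0.6, -3.1]
width: 0.358
finger_force: 30.0
```

Request:
step_arm:
  plan:
    - {"dx": 0, "dy": 0, "dz": -0.003, "rx": 0, "ry": 0, "rz": 0}
    - {"dx": 0, "dy": 0, "dz": -0.003, "rx": 0, "ry": 0, "rz": 0}
    - {"dx": 0, "dy": 0, "dz": -0.002, "rx": 0, "ry": 0, "rz": 0}
    - {"dx": 0, "dy": 0, "dz": 0, "rx": 0, "ry": 0, "rz": 0}

```text
time: 19.68
position: [599.3, 30.1, 106.8]
tool_rot: [-0.97, -2.987, 0.0]
ft_force: [-0.3, 0.3, -1.7]
width: 0.359
finger_force: 30.0
```

Request:
step_arm:
  plan:
    - {"dx": 0, "dy": 0, "dz": -0.002, "rx": 0, "ry": 0, "rz": 0}
    - {"dx": 0, "dy": 0, "dz": -0.002, "rx": 0, "ry": 0, "rz": 0}
    - {"dx": 0, "dy": 0, "dz": 0, "rx": 0, "ry": 0, "rz": 0}

```text
time: 19.93
position: [599.7, 30.0, 103.3]
tool_rot: [0.971, 2.988, 0.0]
ft_force: [-0.3, -0.3, -3.2]
width: 0.355
finger_force: 30.0
```

Request:
step_arm:
  plan:
    - {"dx": 0, "dy": 0, "dz": -0.0015, "rx": 0, "ry": 0, "rz": 0}
    - {"dx": 0, "dy": 0, "dz": -0.001, "rx": 0, "ry": 0, "rz": 0}
    - {"dx": 0, "dy": 0, "dz": 0, "rx": 0, "ry": 0, "rz": 0}

```text
time: 20.18
position: [600.0, 30.0, 101.5]
tool_rot: [0.97, 2.987, 0.0]
ft_force: [-0.1, 0.2, 0.2]
width: 0.356
finger_force: 30.0
```

Request:
step_arm:
  plan:
    - {"dx": 0, "dy": 0, "dz": -0.0015, "rx": 0, "ry": 0, "rz": 0}
    - {"dx": 0, "dy": 0, "dz": 0, "rx": 0, "ry": 0, "rz": 0}

```text
time: 20.35
position: [600.2, 29.9, 100.4]
tool_rot: [0.97, 2.986, 0.001]
ft_force: [-1.5, -0.5, 3.8]
width: 0.357
finger_force: 30.0
```

Request:
step_arm:
  plan:
    - {"dx": 0, "dy": 0, "dz": -0.001, "rx": 0, "ry": 0, "rz": 0}
    - {"dx": 0, "dy": 0, "dz": 0, "rx": 0, "ry": 0, "rz": 0}

```text
time: 20.52
position: [600.3, 29.8, 100.3]
tool_rot: [0.97, 2.986, 0.001]
ft_force: [-2.6, -0.6, 9.7]
width: 0.358
finger_force: 30.0
```

Request:
step_arm:
  plan:
    - {"dx": 0, "dy": 0, "dz": 0, "rx": 0, "ry": 0, "rz": 0}
    - {"dx": 0, "dy": 0, "dz": 0, "rx": 0, "ry": 0, "rz": 0}
    - {"dx": 0, "dy": 0, "dz": 0, "rx": 0, "ry": 0, "rz": 0}
  jaw: 0.56

```text
time: 20.77
position: [601.0, 30.3, 100.3]
tool_rot: [0.969, 2.985, 0.003]
ft_force: [-1.1, -1.1, 7.4]
width: 0.436
finger_force: 14.3
```

Request:
step_arm:
  plan:
    - {"dx": 0, "dy": 0, "dz": 0, "rx": 0, "ry": 0, "rz": 0}
    - {"dx": 0, "dy": 0, "dz": 0, "rx": 0, "ry": 0, "rz": 0}
    - {"dx": 0, "dy": 0, "dz": 0, "rx": 0, "ry": 0, "rz": 0}
  jaw: 0.48

```text
time: 21.02
position: [601.1, 30.3, 100.3]
tool_rot: [0.97, 2.984, 0.003]
ft_force: [-1.0, -0.7, 7.7]
width: 0.52
finger_force: 12.0
```

Request:
step_arm:
  plan:
    - {"dx": 0, "dy": 0, "dz": 0, "rx": 0, "ry": 0, "rz": 0}
    - {"dx": 0, "dy": 0, "dz": 0, "rx": 0, "ry": 0, "rz": 0}
    - {"dx": 0, "dy": 0, "dz": 0, "rx": 0, "ry": 0, "rz": 0}
  jaw: 0.4

```text
time: 21.27
position: [600.6, 29.9, 100.2]
tool_rot: [0.97, 2.985, 0.001]
ft_force: [-1.3, -1.0, 8.6]
width: 0.6
finger_force: 9.1
```

Request:
step_arm:
  plan:
    - {"dx": 0, "dy": 0, "dz": 0, "rx": 0, "ry": 0, "rz": 0}
    - {"dx": 0, "dy": 0, "dz": 0, "rx": 0, "ry": 0, "rz": 0}
    - {"dx": 0, "dy": 0, "dz": 0, "rx": 0, "ry": 0, "rz": 0}
  jaw: 0.32

```text
time: 21.52
position: [601.0, 30.3, 100.0]
tool_rot: [0.97, 2.985, 0.003]
ft_force: [-0.3, 0.4, 6.3]
width: 0.68
finger_force: 6.2
```

Run:
```python
from h import *
s=vision.capture("scene");save("s13",s);cs=vision.camera_params("scene");o=get_obs();print(o["position"],o["ft_force"],o["width"],o["finger_force"])
for n in("pliers_grip","ring"):
  for m in finder.masks_of("scene",n)[:1]:print(n,round(m["confidence"],2),m["bbox"])
e=np.array([.809,-.588]);f=np.array([.588,.809]);C=np.array([560,57.])
for z in(66,91):print(z,"eyes outer corners",[proj(cs,[*(C+55*e+k*f),z]).round(1) for k in(-19,-1,1,19)])
g=cv2.cvtColor(s,cv2.COLOR_RGB2GRAY)
for y in range(240,264,1):print(y," ".join("%3d"%g[y,x] for x in range(270,320,1)))
```

```text
[600.99011498  30.24669442 100.02930567] [ 0.98081776 -0.81564867  6.68674083] 0.6797340884834449 6.390663385391235
pliers_grip 0.71 [281.6, 206.0, 27.8, 44.8]
ring 0.68 [275.8, 235.0, 33.0, 22.4]
66 eyes outer corners [array([284.8, 254.4]), array([292.9, 253.9]), array([293.8, 253.9]), array([301.9, 253.4])]
91 eyes outer corners [array([285.1, 246.4]), array([293.4, 245.9]), array([294.3, 245.9]), array([302.5, 245.4])]
240  60  63  64  63  67  65  61  55  42  32  29  27  27  29  29  29  32  32  33  29  27  30  29  29  30  30  31  29  29  32  35  34  30  33  40  52  58  62  64  64  64  62  60  61  59  55  47  35  29  27
241  61  60  62  64  65  67  64  60  52  43  33  29  27  28  29  30  28  32  34  30  29  29  29  31  31  29  28  30  30  31  33  32  32  37  49  59  63  65  67  65  62  62  60  61  59  55  45  34  29  26
242  60  60  61  61  64  66  66  65  62  54  48  38  31  29  30  30  31  33  34  32  29  29  29  30  29  29  30  30  28  30  28  31  38  48  59  65  67  67  66  64  61  60  61  61  59  54  44  31  28  26
243  61  61  60  62  62  65  67  67  65  63  58  51  40  32  
[... 3522 characters left out ...]
  39  40  42  46  41  39  34  33  31  31  30  29  31  32  29  28  29  32  36  42  40  32
261  28  28  28  27  27  29  29  28  27  29  28  28  34  38  41  46  52  49  49  49  49  45  45  50  54  52  53  55  53  54  56  58  55  53  50  44  41  39  40  39  39  40  40  39  37  34  36  40  35  33
262  27  26  28  30  29  28  29  30  34  31  28  36  44  51  54  57  60  60  58  60  59  58  58  60  60  61  60  62  60  61  61  62  62  62  59  58  54  55  54  54  54  54  51  50  45  38  36  34  31  32
263  29  27  28  28  27  28  29  34  39  38  40  46  55  60  61  63  63  62  62  62  63  62  64  62  64  64  64  63  62  62  63  63  63  64  62  62  62  62  61  61  59  57  53  50  44  39  32  30  30  30
```

The ring is down (bottom edge at row 257, predicted 256 for z=60–66) and the gap has closed. I lift the pins straight out and look.

Request:
step_arm:
  plan:
    - {"dx": 0, "dy": 0, "dz": 0.002, "rx": 0, "ry": 0, "rz": 0}
    - {"dx": 0, "dy": 0, "dz": 0.003, "rx": 0, "ry": 0, "rz": 0}
    - {"dx": 0, "dy": 0, "dz": 0.004, "rx": 0, "ry": 0, "rz": 0}
    - {"dx": 0, "dy": 0, "dz": 0.006, "rx": 0, "ry": 0, "rz": 0}
    - {"dx": 0, "dy": 0, "dz": 0.015, "rx": 0, "ry": 0, "rz": 0}
    - {"dx": 0, "dy": 0, "dz": 0.025, "rx": 0, "ry": 0, "rz": 0}
    - {"dx": 0.01, "dy": -0.008, "dz": 0.02, "rx": 0, "ry": 0, "rz": 0}
    - {"dx": 0.02, "dy": -0.016, "dz": 0, "rx": 0, "ry": 0, "rz": 0}
    - {"dx": 0.015, "dy": -0.012, "dz": 0, "rx": 0, "ry": 0, "rz": 0}
    - {"dx": 0, "dy": 0, "dz": 0, "rx": 0, "ry": 0, "rz": 0}
    - {"dx": 0, "dy": 0, "dz": 0, "rx": 0, "ry": 0, "rz": 0}

```text
time: 22.58
position: [644.7, -6.3, 172.9]
tool_rot: [-0.972, -2.986, -0.0]
ft_force: [0.1, 0.5, -2.7]
width: 0.681
finger_force: 8.3
```

Run:
```python
from h import *
o=get_obs();cw=vision.camera_params("wrist");w=vision.capture("wrist");save("w14",w);print(o["position"],o["tool_rot"],o["time"],o["width"],o["finger_force"])
h=cv2.cvtColor(w,cv2.COLOR_RGB2HSV);g=cv2.cvtColor(w,cv2.COLOR_RGB2GRAY)
C=np.array([562.64,58.43]);e=np.array([.809,-.588]);f=np.array([.588,.809])
print("dot",proj(cw,[*C,94]))
for z in(66,91):print(z,[proj(cw,[*(C+46*e+k*f),z]).round(1) for k in(-10,10)],[proj(cw,[*(C+55*e+k*f),z]).round(1) for k in(-19,19)])
u,v=proj(cw,[*(C+46*e),66]).astype(int)
for y in range(v-24,v+18,2):print(y," ".join("%3d"%h[y,x,1] for x in range(u-32,u+34,2)))
s=vision.capture("scene");save("s14",s)
for m in finder.masks_of("scene","ring")[:1]:print("ring",round(m["confidence"],2),m["bbox"])
```

```text
[644.69875392  -6.32518844 172.89904152] [-9.71914463e-01 -2.98610981e+00 -1.26804771e-04] 22.5833 0.6812476411520554 8.255168348550797
dot [281.90216363  88.66684764]
66 [array([271.4, 141.3]), array([291.5, 141.3])] [array([262.4, 150.5]), array([300.4, 150.5])]
91 [array([270.8, 142.7]), array([292.6, 142.7])] [array([261.1, 152.6]), array([302.3, 152.6])]
117   1   1   0   6  17  30  10  24  28  23  21  21  34  25  24  20  15  19  19  18  16  15  16  23  17  17  17  18  21  14   0   0   0
119   1   0   0   3  72  34   5  34   7  16  23  24  18  13  17  12  16  20  13  19  16  22  19  16  18  19  27  11  50   3   0   0   0
121   0   4   7 136 186 145 121  71  28  24  11  17  22  17  13  21  17  26  20  21  19  14  21  14  21  23  22 120 141  53   2   0   1
123   9  16   5  69 162 195 175 174  98  25  24  28  30  10  21  20  26  13  16  20  16  16  18  22   9  97 129 161 166  91   2   0   1
125  34  15  16  12  35 131 190 177 189 137  58  10  17  17  17  25  27  27  16  20  27   7  30  91 117 155 183 157  48   1   0   0   1
127 137  27  13  14   7  11  95 185 174 200 173 145 133  8
[... 1453 characters left out ...]
 250 218 216 145  49  34  24  32  22  24  23  20  63 119  19   5   5   5   2   2   2   7  37 172 214 205 224 237 238 227
151 223 215 232 219 206 232 209 182 171 171 158 170 163 163 160 173 177 155 147 157 151 153 137 129 133 158 227 211 214 230 219 253 223
153 203 221 255 233 235 218 219 248 228 221 234 224 203 229 221 204 215 200 212 206 224 255 234 215 244 255 222 222 236 248 221 251 239
155 236 210 232 244 224 233 255 199 241 227 226 244 228 227 226 235 230 241 230 234 244 255 213 225 210 240 211 228 207 222 220 230 217
157 225 248 208 220 231 230 246 212 220 219 243 219 226 255 228 249 253 244 236 243 255 226 234 226 215 230 255 232 225 215 215 213 242
ring 0.7 [273.1, 231.6, 36.6, 23.9]
```

The ring is seated. The holes are at (271,140.6) and (291,140.6), predicted (271.4,141.3) and (291.5,141.3) for the ring closed and flat at z=66. Taking the pliers back.

Request:
step_arm:
  plan:
    - {"dx": -0.006, "dy": -0.012, "dz": 0, "rx": 0, "ry": 0, "rz": 0.03}
    - {"dx": -0.0135, "dy": -0.0258, "dz": 0, "rx": 0, "ry": 0, "rz": 0.0465}
    - {"dx": -0.0135, "dy": -0.0258, "dz": 0, "rx": 0, "ry": 0, "rz": 0.0465}
    - {"dx": -0.0135, "dy": -0.0258, "dz": 0, "rx": 0, "ry": 0, "rz": 0.0465}
    - {"dx": -0.0135, "dy": -0.0258, "dz": 0, "rx": 0, "ry": 0, "rz": 0.0465}
    - {"dx": -0.0135, "dy": -0.0258, "dz": 0, "rx": 0, "ry": 0, "rz": 0.0465}
    - {"dx": -0.0135, "dy": -0.0258, "dz": 0, "rx": 0, "ry": 0, "rz": 0.0465}
    - {"dx": -0.0135, "dy": -0.0258, "dz": 0, "rx": 0, "ry": 0, "rz": 0.0465}
    - {"dx": -0.0135, "dy": -0.0258, "dz": 0, "rx": 0, "ry": 0, "rz": 0.0465}
    - {"dx": -0.0135, "dy": -0.0258, "dz": 0, "rx": 0, "ry": 0, "rz": 0.0465}
    - {"dx": -0.0135, "dy": -0.0258, "dz": 0, "rx": 0, "ry": 0, "rz": 0.0465}
    - {"dx": -0.0135, "dy": -0.0258, "dz": 0, "rx": 0, "ry": 0, "rz": 0.0465}
    - {"dx": -0.0008, "dy": -0.0003, "dz": 0, "rx": 0, "ry": 0, "rz": 0}
    - {"dx": 0, "dy": 0, "dz": 0, "rx": 0, "ry": 0, "rz": 0}
    - {"dx": 0, "dy": 0, "dz": 0, "rx": 0, "ry": 0, "rz": 0}
    - {"dx": 0, "dy": 0, "dz": 0, "rx": 0, "ry": 0, "rz": 0}

```text
time: 24.07
position: [489.7, -300.8, 173.5]
tool_rot: [0.134, 3.138, 0.001]
ft_force: [-0.5, 0.0, -3.6]
width: 0.682
finger_force: 8.3
```

Request:
step_arm:
  plan:
    - {"dx": 0, "dy": -0.001, "dz": -0.02, "rx": 0, "ry": 0, "rz": 0}
    - {"dx": 0, "dy": 0, "dz": -0.025, "rx": 0, "ry": 0, "rz": 0}
    - {"dx": 0, "dy": 0, "dz": -0.015, "rx": 0, "ry": 0, "rz": 0}
    - {"dx": 0, "dy": 0, "dz": -0.01, "rx": 0, "ry": 0, "rz": 0}
    - {"dx": 0, "dy": 0, "dz": 0, "rx": 0, "ry": 0, "rz": 0}
    - {"dx": 0, "dy": 0, "dz": 0, "rx": 0, "ry": 0, "rz": 0}

```text
time: 24.57
position: [489.9, -302.4, 103.5]
tool_rot: [-0.135, -3.139, -0.0]
ft_force: [0.3, 0.5, -1.7]
width: 0.679
finger_force: 8.3
```

Request:
step_arm:
  plan:
    - {"dx": 0, "dy": 0, "dz": -0.01, "rx": 0, "ry": 0, "rz": 0}
    - {"dx": 0, "dy": 0, "dz": -0.012, "rx": 0, "ry": 0, "rz": 0}
    - {"dx": 0, "dy": 0, "dz": -0.012, "rx": 0, "ry": 0, "rz": 0}
    - {"dx": 0, "dy": 0, "dz": -0.007, "rx": 0, "ry": 0, "rz": 0}
    - {"dx": 0, "dy": 0, "dz": -0.003, "rx": 0, "ry": 0, "rz": 0}
    - {"dx": 0, "dy": 0, "dz": -0.002, "rx": 0, "ry": 0, "rz": 0}
    - {"dx": 0, "dy": 0, "dz": 0, "rx": 0, "ry": 0, "rz": 0}

```text
time: 25.15
position: [489.6, -303.2, 57.6]
tool_rot: [0.136, 3.138, -0.0]
ft_force: [-0.7, -0.2, -3.0]
width: 0.683
finger_force: 8.3
```

Request:
step_arm:
  plan:
    - {"dx": 0, "dy": 0, "dz": -0.0015, "rx": 0, "ry": 0, "rz": 0}
    - {"dx": 0, "dy": 0, "dz": -0.001, "rx": 0, "ry": 0, "rz": 0}
    - {"dx": 0, "dy": 0, "dz": 0, "rx": 0, "ry": 0, "rz": 0}

```text
time: 25.4
position: [489.5, -303.1, 55.2]
tool_rot: [0.136, 3.138, -0.0]
ft_force: [-0.4, -0.2, -3.3]
width: 0.68
finger_force: 8.3
```

Request:
step_arm:
  plan:
    - {"dx": 0, "dy": 0, "dz": -0.001, "rx": 0, "ry": 0, "rz": 0}
    - {"dx": 0, "dy": 0, "dz": 0, "rx": 0, "ry": 0, "rz": 0}

```text
time: 25.57
position: [489.9, -303.3, 54.5]
tool_rot: [0.136, 3.137, -0.001]
ft_force: [0.2, -0.9, 1.2]
width: 0.686
finger_force: 8.4
```

Request:
step_arm:
  plan:
    - {"dx": 0, "dy": 0, "dz": -0.001, "rx": 0, "ry": 0, "rz": 0}
    - {"dx": 0, "dy": 0, "dz": 0, "rx": 0, "ry": 0, "rz": 0}

```text
time: 25.73
position: [490.0, -303.3, 54.4]
tool_rot: [0.136, 3.137, -0.001]
ft_force: [-0.9, 1.6, 5.0]
width: 0.679
finger_force: 8.8
```

Request:
step_arm:
  plan:
    - {"dx": 0, "dy": 0, "dz": -0.001, "rx": 0, "ry": 0, "rz": 0}
    - {"dx": 0, "dy": 0, "dz": 0, "rx": 0, "ry": 0, "rz": 0}

```text
time: 25.9
position: [490.2, -303.3, 54.1]
tool_rot: [0.136, 3.136, -0.001]
ft_force: [-1.6, 0.9, 9.0]
width: 0.683
finger_force: 9.1
```

The bar rests on the block at z=54.5, the same height as at pick-up. I ease up 1 mm, open, and lift away.

Request:
step_arm:
  plan:
    - {"dx": 0, "dy": 0, "dz": 0.0015, "rx": 0, "ry": 0, "rz": 0}
    - {"dx": 0, "dy": 0, "dz": 0, "rx": 0, "ry": 0, "rz": 0}
    - {"dx": 0, "dy": 0, "dz": 0, "rx": 0, "ry": 0, "rz": 0}
  jaw: 0.25

```text
time: 26.15
position: [489.5, -303.2, 53.6]
tool_rot: [0.136, 3.138, -0.0]
ft_force: [0.9, 0.3, -0.6]
width: 0.752
finger_force: 0.0
```

Request:
step_arm:
  plan:
    - {"dx": 0, "dy": 0, "dz": 0, "rx": 0, "ry": 0, "rz": 0}
    - {"dx": 0, "dy": 0, "dz": 0, "rx": 0, "ry": 0, "rz": 0}
    - {"dx": 0, "dy": 0, "dz": 0, "rx": 0, "ry": 0, "rz": 0}
    - {"dx": 0, "dy": 0, "dz": 0, "rx": 0, "ry": 0, "rz": 0}
    - {"dx": 0, "dy": 0, "dz": 0.005, "rx": 0, "ry": 0, "rz": 0}
    - {"dx": 0, "dy": 0, "dz": 0.015, "rx": 0, "ry": 0, "rz": 0}
    - {"dx": 0, "dy": 0, "dz": 0.03, "rx": 0, "ry": 0, "rz": 0}
    - {"dx": 0, "dy": 0, "dz": 0.03, "rx": 0, "ry": 0, "rz": 0}
    - {"dx": 0, "dy": 0, "dz": 0.03, "rx": 0, "ry": 0, "rz": 0}
    - {"dx": 0.01, "dy": 0, "dz": 0.02, "rx": 0, "ry": 0, "rz": 0}
    - {"dx": 0.025, "dy": 0, "dz": 0, "rx": 0, "ry": 0, "rz": 0}
    - {"dx": 0.03, "dy": 0, "dz": 0, "rx": 0, "ry": 0, "rz": 0}
    - {"dx": 0.03, "dy": 0, "dz": 0, "rx": 0, "ry": 0, "rz": 0}
    - {"dx": 0.01, "dy": 0, "dz": 0, "rx": 0, "ry": 0, "rz": 0}
    - {"dx": 0, "dy": 0, "dz": 0, "rx": 0, "ry": 0, "rz": 0}
    - {"dx": 0, "dy": 0, "dz": 0, "rx": 0, "ry": 0, "rz": 0}
  jaw: 0

```text
time: 27.48
position: [593.6, -302.8, 182.9]
tool_rot: [-0.135, -3.137, -0.001]
ft_force: [-0.3, 0.6, 0.9]
width: 0.999
finger_force: 0.0
```

Run:
```python
from h import *
o=get_obs();s=vision.capture("scene");t=vision.capture("top");save("s15",s);save("t15",t);print(o["position"],o["time"],o["width"],o["finger_force"])
w=vision.capture("wrist");cw=vision.camera_params("wrist")
for m in finder.masks_of("wrist","pliers_grip")[:1]:
    x,y,a,b=m["bbox"];print("wrist",round(m["confidence"],2),m["bbox"],at(cw,x+a/2,y+b/2,128))
def og(s):
    h=cv2.cvtColor(s,cv2.COLOR_RGB2HSV);return ((h[:,:,0]>=4)&(h[:,:,0]<=14)&(h[:,:,1]>=170)).astype(np.uint8)
for n in("scene0","s15"):
    M=og(cv2.imread(f"pics/{n}.png")[:,:,::-1])[255:315,90:170];k,l,st,ce=cv2.connectedComponentsWithStats(M)
    print(n,[(st[i].tolist()) for i in range(1,k) if st[i,4]>15])
for m in finder.masks_of("scene","ring")[:1]:print("ring",round(m["confidence"],2),m["bbox"])
s0=cv2.imread("pics/scene0.png")[:,:,::-1]
for q in(s0,s):
    R=red(q)>0;print([(np.nonzero(R[195:290,c])[0]+195).min() for c in(276,284,292,300,308,316)])
d=cv2.absdiff(cv2.cvtColor(s0,cv2.COLOR_RGB2GRAY),cv2.cvtColor(s,cv2.COLOR_RGB2GRAY))
for nm,(x0,y0,x1,y1) in dict(oil=(255,325,292,385),jar=(170,345,218,405),mug=(380,205,430,255),bearing=(362,268,390,294),wrench=(242,175,295,212),driver=(120,225,205,268)).items():print(nm,round(float(d[y0:y1,x0:x1].mean()),1))
```

```text
[ 593.59929777 -302.7689395   182.88419827] 27.4833 0.9990538801105567 0.0
wrist 0.92 [223.0, 61.5, 87.8, 61.9] [ 493.84302259 -302.74912348  128.        ]
scene0 [[44, 12, 11, 23, 94], [14, 27, 13, 23, 99]]
s15 [[44, 12, 12, 23, 117]]
ring 0.74 [272.6, 230.6, 37.7, 26.1]
[np.int64(212), np.int64(211), np.int64(210), np.int64(211), np.int64(213), np.int64(217)]
[np.int64(216), np.int64(214), np.int64(214), np.int64(215), np.int64(217), np.int64(221)]
oil 15.8
jar 20.8
mug 11.1
bearing 17.4
wrench 19.6
driver 54.6
```

Run:
```python
from h import *
w=vision.capture("wrist");h=cv2.cvtColor(w,cv2.COLOR_RGB2HSV)
og=((h[:,:,0]>=4)&(h[:,:,0]<=17)&(h[:,:,1]>=170)&(h[:,:,2]>60)).astype(np.uint8)
for y in range(60,112,6):print(y,"".join("#" if og[y,x] else "." for x in range(216,326)))
for m in finder.masks_of("scene","pliers_grip")[:1]:print(round(m["confidence"],2),m["bbox"])
vision.capture("scene")
for m in finder.masks_of("scene","pliers_grip")[:2]:print(round(m["confidence"],2),m["bbox"])
```

```text
60 ..............................................................................................................
66 ...........######...................................................................########..................
72 ..........###########.............................................................####.....##.................
78 ..........###############.......................................................######.....##.................
84 ...........############...........................................................###......#..................
90 ...........##############.........................................................###.....##..................
96 ...........##############.......................................................####......##..................
102 ..............###########........................................................##########...................
108 ..............................................................................................................
0.58 [111.3, 266.3, 35.8, 46.7]
0.87 [111.7, 264.3, 35.1, 46.4]
0.47 [268.4, 227.1, 23.8, 29.6]
```

Both handles show level, and the spacing and tops match those before pick-up (columns 226–308, rows 66–102). The pliers hang upright, so I hand in.

```bash
python3 -c "
from h import *
print(workorder.finish_job())"
```

```text
the job is handed in; nothing more can be done
None
```

I handed the job in at about 27.5 s of the 66 s allowed; no verdict came back, but my last checks showed the pulley home, the ring closed and flat in the groove, and the pliers hanging upright in their block, with no check precise enough to confirm the bystanders stayed put.

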